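# Hang rinsed beakers to drain

### The arm

A 6-joint arm with a two-finger parallel gripper is mounted at the origin on the work surface. World frame = base frame: x ahead of the robot, y to its left, z up, the work surface at z = 0. Lengths are in m, angles in rad, forces in N, time in s.
With the tool pointing down it reaches from about 0.2 to 0.875 m from the base axis. Payload 3.4 kg.
Tool frame: the origin (TCP) lies on the centre line of the jaws, within the pads' length; the fingertips stand 19 mm ahead of it and the grasp point (between the pads) is the TCP; z points along the fingers, y is the line along which they close (so a half turn about z gives the same grasp; the last joint's range is limited). The gripper opens to 94 mm and grips with 3 to 60 N. Pads are 16 mm wide; open, the fingers measure 119 mm over their backs; the gripper's body (75 mm by 177 mm) begins 78 mm behind the grasp point.
Start: joints at [1.181, 0.276, 1.505, -0, 1.361, -0.121], TCP at [0.153, 0.554, 0.224] pointing down, gripper open.
Joint ranges: [-2.89, 2.89], [-0.75, 2.08], [0.22, 2.7], [-1.18, 4.32], [0.11, 2.71], [-2.7, 2.7]. Speed limits (rad/s): [2.57, 2.57, 3.14, 3.14, 3.14, 3.14].

### API

Orientations are given as a unit quaternion [x, y, z, w].
In Python, from station import get_state, read_camera, camera_model, hand_in gives the robot as it stands.
- The arm moves only by the tool step_arm, never from a script. Its argument "targets" is a list of rows, each a list of 3 entries, a list of its own where there are three numbers: the turn, a rotation vector about the tool's x, y, z in degrees, then the shift along the tool's x, y, z in m, then the finger opening in m, from 0 to 0.094. In form: [[[rx, ry, rz], [dx, dy, dz], claw], ...]. A call has 1 to 5 rows; each row shifts and turns the commanded pose from where the row before left it, along the tool's axes as they then stand; what a row does not reach is not made up. A row lasts 1/12 s, in which the tool goes at most 41.7 mm and 7.16 degrees, less where a joint would pass 70% of its speed; a pose out of reach is approached as far as the arm can. A call is refused whole if a number of a shift passes 0.0417 or a number of a turn 7.16, either way. A call with a gripper value outside its range is refused whole. The fingers move at their own pace and stop on an object; "squeeze" is the grip in N (left out, the last holds). Time passes only in rows, so rows that do not move let the fingers close. It gives the time, the measured TCP pose, the force, the opening and the grip force at its end, in the units of the state.
- get_state(): the state, without advancing time (a new reading comes with each control period).
- read_camera(name): name is "scene" or "top" or "wrist"; returns the picture (400x640x3 uint8, red, green, blue); there is no depth.
- camera_model(name): a dict with "fov_y" (degrees; the focal length in pixels is half the picture's height over the tangent of half this angle, whatever the lens; pixels are square), "cx", "cy" (the principal point, pixels), "pose" (4x4, takes a point from camera to world coordinates). Camera axes: x right, y up, looking along -z (the intrinsics and any distortion apply to the point x, -y, -z); pixel columns grow to the right and rows downward; lengths in m; the calibration is good to about 2 mm. The wrist camera is an equidistant fisheye: a pixel r from the principal point sees the ray r / f radians off the axis. A picture is of the moment at which its call begins: read the wrist's pose just before it. camera_model takes no time and is no camera call; for the wrist camera it gives the pose at the moment of the call.
- hand_in(): hands the job in; it is judged then, once.
The state is a dict: "time": time; "joint_positions": joint angles; "dq": joint speeds; "joint_efforts": joint torques, N m; "ee_pos": TCP position; "orientation": TCP orientation; "ft_force": force on the tool from outside, world axes, zero at the start; "ft_torque": the same for the moment, N m; "finger_gap": finger opening in m; "grasp_force": force on a finger pad.
Only numpy, scipy, OpenCV 4.12 (cv2) and the standard library are available. Lean on these libraries where they do the work, as an engineer would, in place of code of your own. Each camera call takes 0.05 s, during which the arm holds its last target. There are 200 camera calls.

### The job

Take the two rinsed steel beakers out of the sloping rest, turn them over and hang them mouth-down on the slanting pegs of the draining rack: the tall beaker on the long peg, the short one on the short peg. Push each one fully home, until its bottom rests on the tip of its peg, let go, and leave the other things on the table where they are.

Things in the scene. Friction and masses are not known exactly. Their poses are not given: they have to be found in the camera images.
- tall_beaker: Plain stainless steel beaker, straight cylinder 60 mm outside diameter, 125 mm long, 3 mm wall (54 mm inside), 4 mm thick closed bottom, about 0.16 kg. Origin: centre of the outside of its closed bottom; z runs along its axis from the bottom to the open mouth. It starts lying in the sloping rest.
- tall_beaker_in (a point): Centre of the inside of the tall beaker's bottom, 4 mm from the body's origin along its z.
- tall_beaker_rim (a point): Centre of the tall beaker's mouth, 125 mm from the body's origin along its z.
- short_beaker: The same steel beaker in a shorter size: 60 mm outside diameter, 85 mm long, 3 mm wall, 4 mm bottom, about 0.12 kg. Origin and axes as for the tall one. It starts lying in the other bay of the rest.
- short_beaker_in (a point): Centre of the inside of the short beaker's bottom, 4 mm from the body's origin along its z.
- short_beaker_rim (a point): Centre of the short beaker's mouth, 85 mm from the body's origin along its z.
- rest: Fixed sloping rest, foot plate 170 x 240 mm, two bays at y = -75 and +75 mm of its frame. In each a beaker lies on two slanted rails, mouth towards the rest's -x and raised 20 degrees, bottom against a low stop, axis 50 mm above the table at the bottom. The rails are underneath: sides and top are free to grip across the diameter. Origin: on the table, under the middle.
- rack: Fixed steel draining rack: a drip tray 240 x 340 mm with an 18 mm lip, two uprights, and a 16 mm round cross bar along its y axis, 110 mm above the table, 320 mm long. Two pegs leave the bar in the rack's +x direction, 150 mm apart. Nothing stands above the bar. Origin: on the table under the middle of the bar.
- long_peg: Fixed white draining peg, 20 mm thick with a round end, 136 mm long from the bar's axis to its tip. Origin at its root on the bar's axis, 110 mm above the table; it points along its frame's +x and up, 40 degrees above level (direction cos 40, 0, sin 40 in its frame). It may be at either end of the bar.
- long_peg_root (a point): Root of the long peg, on the axis of the cross bar.
- long_peg_tip (a point): Outermost point of the long peg, on its axis, 136 mm from its root.
- short_peg: Fixed white draining peg like the long one, also 40 degrees above level along its +x, but 96 mm long from the bar's axis to its tip. Origin at its root.
- short_peg_root (a point): Root of the short peg, on the axis of the cross bar.
- short_peg_tip (a point): Outermost point of the short peg, on its axis, 96 mm from its root. When a beaker is fully home on its own peg the inside of its bottom rests on the tip, its rim stays about 15 mm clear of the bar's axis, and it sags up to 17 mm below the peg's axis.
- stopper_jar: Bystander: small amber glass jar, 36 mm across, 55 mm high, standing in the rack's drip tray between the pegs. Origin: centre of its underside, z up.
- bowl: Bystander: steel bowl, 120 mm across, 45 mm high. Origin: centre of its underside.
- bottle: Bystander: white bottle, 60 mm across, 150 mm high. Origin: centre of its underside.
- brush: Bystander: cleaning brush 180 mm long, lying along its x axis.
- wipes: Bystander: white pack of wipes, 100 x 140 x 60 mm. Origin: centre of its underside.
- tape: Bystander: roll of paper tape lying flat, 70 mm across, 25 mm high. Origin: centre of its underside.
- can: Bystander: white tub, 64 mm across, 70 mm high. Origin: centre of its underside.

How it is judged:
At the end, for the whole second after the job is handed in: Tall beaker on the long peg, short beaker on the short peg: each peg tip within 9 mm of touching the inside of the bottom and within 30 mm of its centre, each mouth centre within 38 mm of the peg root; both at rest (distance between tall_beaker_in and long_peg_tip below 0.03 m and z of long_peg_tip in the frame of tall_beaker between -0.002 and 0.013 m and distance between tall_beaker_rim and long_peg_root below 0.038 m and linear speed of each of tall_beaker, short_beaker below 0.02 m/s and angular speed of each of tall_beaker, short_beaker below 0.2 rad/s and distance between short_beaker_in and short_peg_tip below 0.03 m and z of short_peg_tip in the frame of short_beaker between -0.002 and 0.013 m and distance between short_beaker_rim and short_peg_root below 0.038 m).
It fails at once if a bystander is moved by more than 40 mm (distance of any of stopper_jar, bowl, bottle, brush, wipes, tape, can from where it was at the start of the episode above 0.04 m).
It also fails if it takes over 51 s, if anything falls off the work surface, if the arm or the gripper's body presses on something with over 40 N, if the wrist force passes 120 N, or if a joint passes its speed limit or range.

## Working session

There is one attempt and no reset: what is moved stays moved. The work goes in short steps, Python scripts to look and compute and a tool call to move; the robot and the scene stay as the last step left them, time stands still between calls to the robot, and variables do not carry over. Pictures are saved under pics/ and viewed, at most 10 in all, crops included, and the job is handed in when it is done.

Besides the shell and the picture viewer there is one more tool, called in YAML: its name, and indented under it one key for each argument. step_arm: Moves the arm, as the interface text tells. Its arguments: {"type":"object","properties":{"targets":{"type":"array","items":{"type":"array"}},"squeeze":{"type":"number"}},"required":["targets"]}

```bash
mkdir -p pics; ls; python3 - <<'E'
from station import *
import cv2
for n in("scene","top"):
    cv2.imwrite(f"pics/{n}0.png",read_camera(n)[:,:,::-1]); m=camera_model(n); print(n,m)
s=get_state();print(s)
E
```

```text
pics
scene {'fov_y': 47.61165620587436, 'cx': 325.61991432763335, 'cy': 199.53144818951242, 'pose': array([[ 0.27281648, -0.6240236 ,  0.73223337,  1.54804757],
       [ 0.96181107,  0.19443322, -0.19265304, -0.31854913],
       [-0.02215045,  0.75682909,  0.65323739,  1.04699553],
       [ 0.        ,  0.        ,  0.        ,  1.        ]])}
top {'fov_y': 43.53673136102533, 'cx': 314.41710762711466, 'cy': 204.70640747207904, 'pose': array([[ 0.00758759,  0.98700425, -0.16051495,  0.30588077],
       [-0.99995178,  0.0084897 ,  0.00493501, -0.04918735],
       [ 0.0062336 ,  0.16046976,  0.98702107,  1.6802328 ],
       [ 0.        ,  0.        ,  0.        ,  1.        ]])}
{'time': 0.1, 'joint_positions': array([ 1.18098730e+00,  2.76538291e-01,  1.50596821e+00,  2.87990290e-06,
        1.36071525e+00, -1.21006425e-01]), 'dq': array([-0.00200019,  0.00084805, -0.00159896, -0.00085272,  0.00013031,
       -0.00028358]), 'joint_efforts': array([ 1.00888832e-03, -4.05455124e+01, -2.37778956e+01,  7.04048714e-02,
        2.98764103e-02, -1.81579475e-05]), 'ee_pos': array([0.15253603, 0.55391461, 0.22370277]), 'orientation': array([ 1.33997290e-01,  9.90981363e-01, -7.87770760e-04, -2.07150276e-04]), 'ft_force': array([0.00625887, 0.12314755, 0.02895333]), 'ft_torque': array([0.01662684, 0.03170888, 0.01086958]), 'grasp_force': 0.0, 'finger_gap': 0.09391391050516097}
```

View pics/scene0.png

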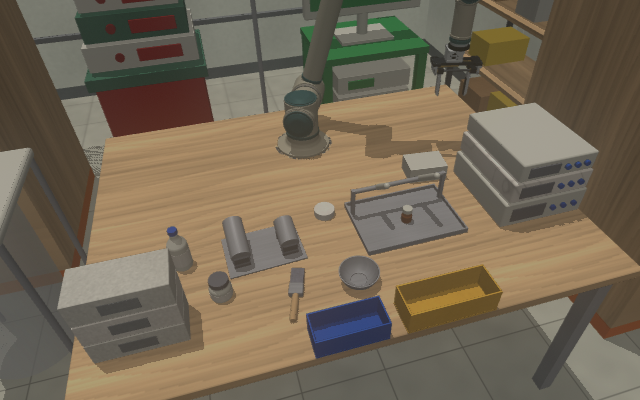

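View pics/top0.png

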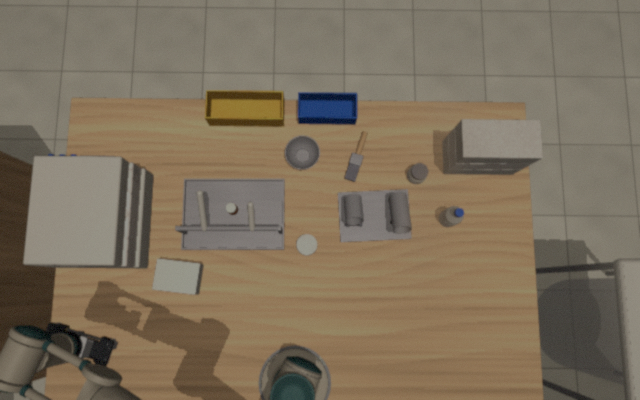

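The top view shows the rack at about (235,215) with its pegs pointing up in the image (+x), the longer peg on the left near (203,210). The rest is at about (375,216), with the tall beaker at (400,212) and the short one at (353,209). I'll enlarge both.

```bash
python3 - <<'E'
import cv2,numpy as np
a=cv2.imread("pics/top0.png")
f=lambda x0,x1,y0,y1,s:cv2.resize(a[y0:y1,x0:x1],None,fx=s,fy=s,interpolation=cv2.INTER_CUBIC)
A=f(175,295,170,260,6.0); B=f(330,420,180,250,6.0)
A=cv2.convertScaleAbs(A,alpha=1.6);B=cv2.convertScaleAbs(B,alpha=1.6)
cv2.imwrite("pics/A.png",A);cv2.imwrite("pics/B.png",B)
E
```

```text
(no output)
```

View pics/A.png

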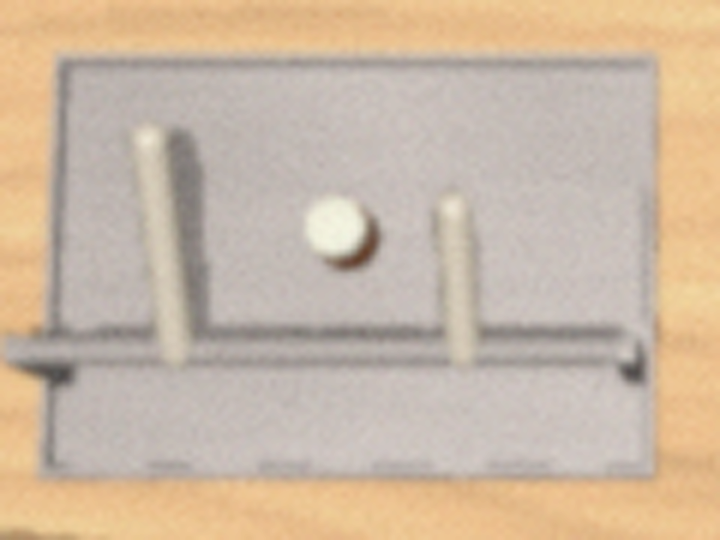

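View pics/B.png

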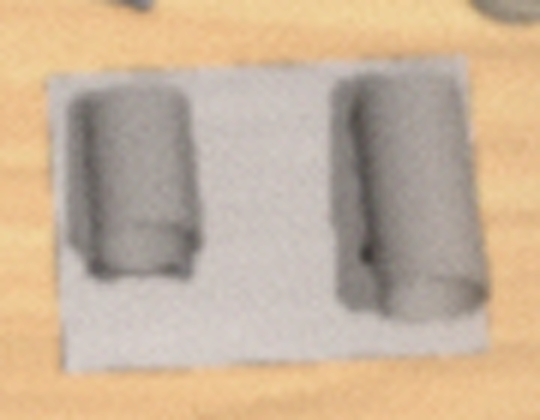

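Crop A shows the bar from (5,350) to (635,350). The long peg runs from its root at (173,345) to its tip at (151,133), and the short peg from (463,345) to (455,203). Crop B shows the rest plate corners at (50,75), (465,58), (490,350) and (67,370). The tall beaker is on the right and both mouths face down in the image (-x). Next I'll fit the poses.

```bash
cat > h.py <<'E'
import numpy as np,cv2
from station import *
from scipy.optimize import least_squares
from scipy.spatial.transform import Rotation as R
def proj(m,P,fish=False):
    T=np.linalg.inv(m["pose"]);P=np.atleast_2d(P);c=P@T[:3,:3].T+T[:3,3]
    f=200/np.tan(np.radians(m["fov_y"])/2)
    x,y,z=c[:,0],-c[:,1],-c[:,2]
    if fish:
        r=np.hypot(x,y);th=np.arctan2(r,z);k=f*th/r
    else: k=f/z
    return np.c_[m["cx"]+k*x,m["cy"]+k*y]
def pl(p,loc):
    c,s=np.cos(p[2]),np.sin(p[2]);l=np.array(loc,float)
    return np.c_[p[0]+c*l[:,0]-s*l[:,1],p[1]+s*l[:,0]+c*l[:,1],l[:,2]]
S40,C40=np.sin(np.radians(40)),np.cos(np.radians(40));S20,C20=np.sin(np.radians(20)),np.cos(np.radians(20))
RACK=[[0,.16,.11],[0,-.16,.11],[0,.075,.11],[.136*C40,.075,.11+.136*S40],[0,-.075,.11],[.096*C40,-.075,.11+.096*S40]]
E
python3 - <<'E'
from h import *
m=camera_model("top")
u=lambda q,o:(np.array(q)+.5)/6-.5+o
rk=u([[5,350],[635,350],[175,347],[151,131],[463,347],[455,201]],[175,170])
rs=u([[50,75],[465,58],[490,350],[67,370]],[330,180])
f=least_squares(lambda p:(proj(m,pl(p,RACK))-rk).ravel(),[.5,.17,0]);print("rack",f.x,f.fun.round(1))
for z in(0.,.01):
    L=[[.085,.12,z],[.085,-.12,z],[-.085,-.12,z],[-.085,.12,z]]
    g=least_squares(lambda p:(proj(m,pl(p,L))-rs).ravel(),[.5,-.17,0]);print("rest",g.x,g.fun.round(1))
# fit beakers: bottom silhouette points, crop B; param: x of bottom along rest, y
print(pl(f.x,RACK).round(4))
# where do beakers sit: bottom disc centre at unknown x=b in rest frame
s=camera_model("scene");a=cv2.convertScaleAbs(cv2.imread("pics/scene0.png"),alpha=1.5);t=cv2.convertScaleAbs(cv2.imread("pics/top0.png"),alpha=1.5)
th=np.linspace(0,2*np.pi,40)
b=.06
def ring(b,yy,d):
    c=np.array([b-d*C20,yy,.05+d*S20])
    return c+.03*(np.cos(th)[:,None]*[0,1,0]+np.sin(th)[:,None]*[S20,0,C20])
im=[]
for cam,i,(x0,x1,y0,y1) in((m,t,(175,425,170,260)),(s,a,(215,475,170,280))):
    i=cv2.resize(i,None,fx=3,fy=3,interpolation=cv2.INTER_CUBIC)
    sets=[pl(f.x,RACK)]+[pl(g.x,ring(b,yy,d)) for yy,l in((-.075,.125),(.075,.085)) for d in(0,l)]
    for q in np.vstack(sets): cv2.circle(i,tuple(((proj(cam,q)[0]+.5)*3).astype(int)),1,(0,0,255),-1)
    im.append(i[y0*3:y1*3,x0*3:x1*3])
w=max(k.shape[1] for k in im)
cv2.imwrite("pics/ov.png",np.vstack([cv2.copyMakeBorder(k,0,0,0,w-k.shape[1],0) for k in im])[:600,:800])
E
```

```text
rack [0.48389549 0.21436957 0.00541387] [ 1.7  0.2 -1.5  0.4  0.4  0.7 -0.4 -1.   0.1  0.9 -0.4 -1.1]
rest [ 0.54581252 -0.26077702  0.05515788] [-0.4 -0.2  0.5 -0.5  0.3  0.3 -0.4  0.3]
rest [ 0.54440944 -0.2595198   0.05520039] [-0.6 -0.3  0.7 -0.7  0.5  0.5 -0.6  0.5]
[[0.483  0.3744 0.11  ]
 [0.4848 0.0544 0.11  ]
 [0.4835 0.2894 0.11  ]
 [0.5877 0.2899 0.1974]
 [0.4843 0.1394 0.11  ]
 [0.5578 0.1398 0.1717]]
```

View pics/ov.png

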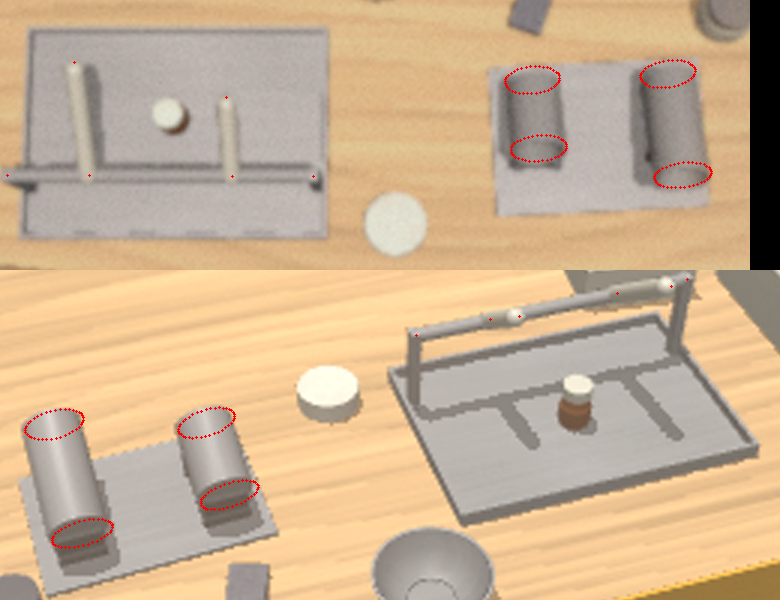

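Overlays fit in both views. The rest bays are tall at -y and short at +y, and the long peg is at +y. Now a planner helper.

```bash
cat >> h.py <<'E'
def orient(psi,a):
    a=np.radians(a);psi=np.radians(psi);e=np.array([np.cos(psi),np.sin(psi),0])
    z=np.cos(a)*e+np.sin(a)*np.array([0,0,1]);y=np.array([-np.sin(psi),np.cos(psi),0])
    return R.from_matrix(np.c_[np.cross(y,z),y,z])
REST=(.545,-.260,np.radians(3.16));RK=(.4839,.2144,.0054)
def grasp(side,d,off=0):  # side -1 tall,+1 short; point d from bottom along beaker; lifted by off
    p=pl(REST,[[.06-d*C20,side*.075,.05+d*S20]])[0];p[2]+=off;return p
def peg(side,s): # side +1 long, -1 short
    return pl(RK,[[s*C40,side*.075,.11+s*S40]])[0]
def plan(wps,claw,cur=None):
    """wps: list of (pos,Rot,nrows or None)"""
    s=get_state();p,q=(s["ee_pos"],R.from_quat(s["orientation"])) if cur is None else cur
    print("from",p.round(4),"t",round(s["time"],2)); rows=[]
    for P,Q,n in wps:
        dp=np.linalg.norm(P-p);da=np.degrees((q.inv()*Q).magnitude())
        n=n or int(np.ceil(max(dp/.040,da/6.8,1)))
        for k in range(n):
            f=1/(n-k);sh=np.round(q.inv().apply((P-p)*f),3);rv=np.round(np.degrees((q.inv()*Q).as_rotvec())*f,1)
            p=p+q.apply(sh);q=q*R.from_rotvec(np.radians(rv));rows.append([rv.tolist(),sh.tolist(),claw])
    for i in range(0,len(rows),5): print(str(rows[i:i+5]).replace("-0.0,","0,").replace("-0.0]","0]").replace(" ",""))
    print("end",p.round(4))
E
python3 - <<'E'
from h import *
O=orient(3.2,260)
g=grasp(-1,.057);print(g)
ap=g-O.apply([0,0,.13])
plan([(np.array([.32,.2,.27]),orient(3.2,270),None),(ap,O,None)],.094)
E
```

```text
[ 0.55556207 -0.3345311   0.06949515]
from [0.1525 0.5539 0.2237] t 0.1
[[[0,0,-1.9],[-0.026,-0.03,-0.005],0.094],[[0,0,-1.9],[-0.024,-0.03,-0.005],0.094],[[0,0,-1.9],[-0.024,-0.031,-0.004],0.094],[[0,0,-1.8],[-0.022,-0.032,-0.005],0.094],[[0,0,-1.9],[-0.021,-0.033,-0.004],0.094]]
[[[0,0,-1.8],[-0.02,-0.034,-0.005],0.094],[[0,0,-1.9],[-0.02,-0.034,-0.004],0.094],[[0,0,-1.8],[-0.018,-0.035,-0.005],0.094],[[0,0,-1.9],[-0.017,-0.035,-0.004],0.094],[[-0.1,0,-1.8],[-0.016,-0.036,-0.005],0.094]]
[[[0.0,0.7,0.0],[-0.015,-0.036,0.005],0.094],[[0.0,0.7,0.0],[-0.015,-0.036,0.005],0.094],[[0.0,0.7,0.0],[-0.015,-0.037,0.004],0.094],[[0.0,0.7,0.0],[-0.015,-0.036,0.004],0.094],[[0.0,0.7,0.0],[-0.016,-0.037,0.004],0.094]]
[[[0.0,0.6,0.0],[-0.016,-0.036,0.004],0.094],[[0.0,0.7,0.0],[-0.016,-0.037,0.004],0.094],[[0.0,0.6,0.0],[-0.016,-0.036,0.004],0.094],[[0.0,0.7,0.0],[-0.015,-0.037,0.003],0.094],[[0.0,0.6,0.0],[-0.016,-0.036,0.003],0.094]]
[[[0.0,0.7,0.0],[-0.016,-0.037,0.003],0.094],[[0.0,0.6,0.0],[-0.015,-0.036,0.003],0.094],[[0.0,0.7,0.0],[-0.016,-0.037,0.003],0.094],[[0.0,0.6,0.0],[-0.016,-0.036,0.002],0.094],[[0.0,0.7,0.0],[-0.015,-0.037,0.002],0.094]]
end [ 0.578  -0.3338  0.1977]
```

step_arm:
  targets:
    - [[0,0,-1.9],[-0.026,-0.03,-0.005],0.094]
    - [[0,0,-1.9],[-0.024,-0.03,-0.005],0.094]
    - [[0,0,-1.9],[-0.024,-0.031,-0.004],0.094]
    - [[0,0,-1.8],[-0.022,-0.032,-0.005],0.094]
    - [[0,0,-1.9],[-0.021,-0.033,-0.004],0.094]

```text
time: 0.52
ee_pos: [0.2362, 0.376, 0.2473]
orientation: [0.051, 0.999, -0.0, -0.0]
ft_force: [1.6, 0.2, -0.2]
finger_gap: 0.094
grasp_force: 0.0
```

step_arm:
  targets:
    - [[0,0,-1.8],[-0.02,-0.034,-0.005],0.094]
    - [[0,0,-1.9],[-0.02,-0.034,-0.004],0.094]
    - [[0,0,-1.8],[-0.018,-0.035,-0.005],0.094]
    - [[0,0,-1.9],[-0.017,-0.035,-0.004],0.094]
    - [[0,0,-1.8],[-0.016,-0.036,-0.005],0.094]

```text
time: 0.93
ee_pos: [0.3198, 0.1982, 0.2705]
orientation: [-0.029, 1.0, 0.0, -0.0]
ft_force: [0.1, 0.1, 0.5]
finger_gap: 0.0939
grasp_force: 0.0
```

step_arm:
  targets:
    - [[0,0.7,0],[-0.015,-0.036,0.005],0.094]
    - [[0,0.7,0],[-0.015,-0.036,0.005],0.094]
    - [[0,0.7,0],[-0.015,-0.037,0.004],0.094]
    - [[0,0.7,0],[-0.015,-0.036,0.004],0.094]
    - [[0,0.7,0],[-0.016,-0.037,0.004],0.094]

```text
time: 1.35
ee_pos: [0.4054, 0.0207, 0.2464]
orientation: [-0.028, 0.999, -0.001, -0.031]
ft_force: [0.9, 0.9, -0.3]
finger_gap: 0.0942
grasp_force: 0.0
```

step_arm:
  targets:
    - [[0,0.6,0],[-0.016,-0.036,0.004],0.094]
    - [[0,0.7,0],[-0.016,-0.037,0.004],0.094]
    - [[0,0.6,0],[-0.016,-0.036,0.004],0.094]
    - [[0,0.7,0],[-0.015,-0.037,0.003],0.094]
    - [[0,0.6,0],[-0.016,-0.036,0.003],0.094]

```text
time: 1.77
ee_pos: [0.4929, -0.1569, 0.2214]
orientation: [-0.027, 0.998, -0.001, -0.059]
ft_force: [0.1, 0.3, 0.0]
finger_gap: 0.0939
grasp_force: 0.0
```

step_arm:
  targets:
    - [[0,0.7,0],[-0.016,-0.037,0.003],0.094]
    - [[0,0.6,0],[-0.015,-0.036,0.003],0.094]
    - [[0,0.7,0],[-0.016,-0.037,0.003],0.094]
    - [[0,0.6,0],[-0.016,-0.036,0.002],0.094]
    - [[0,0.7,0],[-0.015,-0.037,0.002],0.094]

```text
time: 2.18
ee_pos: [0.5786, -0.3349, 0.1973]
orientation: [-0.028, 0.996, -0.002, -0.088]
ft_force: [1.3, -0.3, 1.7]
finger_gap: 0.094
grasp_force: 0.0
```

```bash
python3 - <<'E'
from h import *
m=camera_model("wrist");a=read_camera("wrist")
a=cv2.convertScaleAbs(a[:,:,::-1].copy(),alpha=1.4)
th=np.linspace(0,2*np.pi,40)
def ring(b,yy,d):
    c=np.array([b-d*C20,yy,.05+d*S20])
    return c+.03*(np.cos(th)[:,None]*[0,1,0]+np.sin(th)[:,None]*[S20,0,C20])
for yy,l in((-.075,.125),(.075,.085)):
    for d in(0,l):
        for u in proj(m,pl(REST,ring(.06,yy,d)),True): cv2.circle(a,tuple(u.astype(int)),1,(0,0,255),-1)
cv2.imwrite("pics/w1.png",a)
s=get_state();print(s["time"],s["ee_pos"],s["joint_positions"].round(2))
O=orient(3.2,260);print((R.from_quat(s["orientation"]).inv()*O).as_rotvec(True))
plan([(grasp(-1,.057),O,None)],.094)
E
```

```text
2.2333 [ 0.58165688 -0.34295276  0.19376921] [-0.58  0.53  1.19 -0.11  1.56 -2.19]
[-0.27432509 -0.00838461 -0.20787707]
from [ 0.5817 -0.343   0.1938] t 2.23
[[[-0.1,0,-0.1],[0.001,0.003,0.032],0.094],[[-0.1,0,0],[0.001,0.002,0.032],0.094],[[0,0,-0.1],[0.001,0.003,0.031],0.094],[[-0.1,0,0],[0.001,0.002,0.032],0.094]]
end [ 0.5552 -0.3347  0.0694]
```

View pics/w1.png

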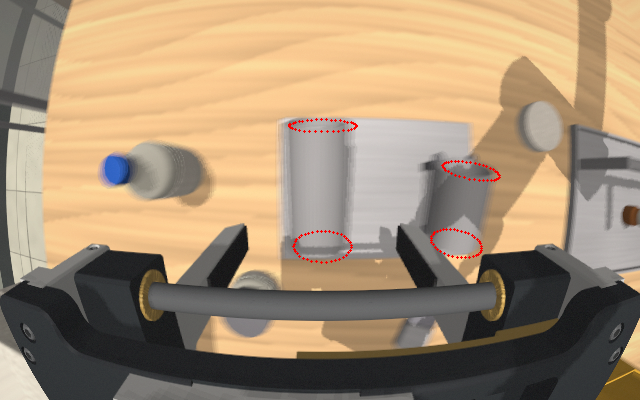

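The wrist view was taken while the arm was still settling. The tall beaker is at columns 290–350, rows 120–245, and the rings sit about 4 px to its right. I'll measure it numerically now the arm has stopped.

```bash
python3 - <<'E'
from h import *
s=get_state();m=camera_model("wrist");a=read_camera("wrist");cv2.imwrite("pics/w2.png",a[:,:,::-1])
print(s["time"],s["ee_pos"],get_state()["ee_pos"])
g=cv2.GaussianBlur(cv2.cvtColor(a,cv2.COLOR_RGB2GRAY),(1,5),0).astype(float)
for d in (.04,.057,.09):
    c=np.array([.06-d*C20,-.075,.05+d*S20])
    l,r,ct=proj(m,pl(REST,[c+[0,.03,0],c-[0,.03,0],c]),True)
    row=int(ct[1]);x0=int(ct[0])-45
    print(d,row,l[0].round(1),r[0].round(1),"x0",x0,g[row,x0:x0+90:2].astype(int).tolist())
E
```

```text
2.2333 [ 0.58165688 -0.34295276  0.19376921] [ 0.57963685 -0.33882027  0.19405448]
0.04 208 362.4 301.0 x0 286 [150, 150, 150, 122, 149, 149, 149, 136, 83, 93, 102, 108, 112, 114, 115, 119, 121, 122, 122, 125, 126, 129, 127, 126, 125, 121, 121, 120, 118, 117, 116, 113, 110, 108, 105, 100, 93, 82, 119, 141, 140, 141, 140, 140, 140]
0.057 192 363.3 300.4 x0 286 [160, 159, 156, 129, 152, 152, 152, 120, 86, 95, 104, 109, 113, 114, 116, 120, 122, 122, 123, 126, 126, 130, 128, 128, 126, 123, 123, 121, 120, 118, 117, 115, 111, 109, 108, 103, 96, 87, 95, 144, 143, 143, 143, 143, 142]
0.09 159 365.0 299.5 x0 287 [149, 150, 133, 150, 153, 153, 116, 86, 94, 102, 107, 111, 115, 115, 118, 122, 123, 123, 126, 128, 128, 130, 129, 129, 128, 125, 125, 122, 119, 119, 118, 115, 110, 109, 109, 104, 98, 90, 82, 141, 146, 146, 146, 145, 145]
```

The edges match the prediction within 1 px. I'll descend along the tool axis and grip.

step_arm:
  targets:
    - [[0,0,0],[0,0,0.035],0.094]
    - [[0,0,0],[0,0,0.035],0.094]
    - [[0,0,0],[0,0,0.03],0.094]
    - [[0,0,0],[0,0,0.02],0.094]
    - [[0,0,0],[0,0,0.01],0.094]

```text
time: 2.7
ee_pos: [0.5531, -0.3325, 0.067]
orientation: [-0.028, 0.996, -0.0, -0.09]
ft_force: [0.2, 0.9, -0.1]
finger_gap: 0.0941
grasp_force: 0.0
```

step_arm:
  targets:
    - [[0,0,0],[0,0,0],0.094]
    - [[0,0,0],[0,0,0],0.094]
    - [[0,0,0],[0,0,0],0.05]
    - [[0,0,0],[0,0,0],0.05]
    - [[0,0,0],[0,0,0],0.05]
  squeeze: 35

```text
time: 3.12
ee_pos: [0.5568, -0.3351, 0.0719]
orientation: [-0.028, 0.996, -0.003, -0.086]
ft_force: [0.4, -0.1, -0.2]
finger_gap: 0.0772
grasp_force: 0.0
```

step_arm:
  targets:
    - [[0,0,0],[0,0,0],0.05]
    - [[0,0,0],[0,0,0],0.05]
    - [[0,0,0],[0,0,0],0.05]
    - [[0,0,0],[0,0,0],0.05]

```text
time: 3.45
ee_pos: [0.5563, -0.3359, 0.0711]
orientation: [-0.028, 0.996, -0.004, -0.086]
ft_force: [0.6, -2.7, 2.0]
finger_gap: 0.0598
grasp_force: 35.0
```

```bash
python3 - <<'E'
from h import *
O=orient(3.2,260);Q=orient(.3,320)
s=get_state();p=s["ee_pos"]
print(peg(1,.235),(R.from_quat(s["orientation"]).inv()*O).as_rotvec(True))
plan([(p+[0,0,.1],O,None),(np.array([.60,-.23,.30]),O,None),(np.array([.665,.14,.32]),Q,14),(peg(1,.250),Q,6)],.05)
E
```

```text
[0.66351282 0.29037101 0.26105509] [-0.15187733  0.07824453 -0.00820425]
from [ 0.5563 -0.3359  0.0711] t 3.45
[[[-0.1,0.0,0],[0.006,0,-0.033],0.05],[[0,0.0,0],[0.006,0,-0.033],0.05],[[-0.1,0.1,0],[0.005,0,-0.033],0.05],[[0.0,0,0],[-0.005,0.021,-0.027],0.05],[[0.0,0,0],[-0.005,0.021,-0.027],0.05]]
[[[0.0,0,0],[-0.005,0.02,-0.027],0.05],[[0.0,0,0],[-0.006,0.021,-0.027],0.05],[[0.0,0,0],[-0.005,0.02,-0.027],0.05],[[0.1,-4.3,0.2],[-0.006,0.026,-0.002],0.05],[[0.1,-4.3,0.2],[-0.006,0.026,-0.002],0.05]]
[[[0.1,-4.3,0.2],[-0.006,0.026,-0.002],0.05],[[0.1,-4.3,0.2],[-0.006,0.026,-0.001],0.05],[[0.1,-4.3,0.2],[-0.006,0.026,-0.001],0.05],[[0.1,-4.3,0.2],[-0.006,0.026,-0.001],0.05],[[0.1,-4.3,0.2],[-0.006,0.026,0],0.05]]
[[[0.1,-4.3,0.2],[-0.006,0.026,0.0],0.05],[[0.1,-4.3,0.2],[-0.005,0.027,0.001],0.05],[[0.0,-4.3,0.2],[-0.005,0.027,0.001],0.05],[[0.1,-4.3,0.2],[-0.005,0.026,0.001],0.05],[[0.0,-4.2,0.2],[-0.005,0.027,0.002],0.05]]
[[[0.1,-4.3,0.3],[-0.005,0.026,0.002],0.05],[[0.0,-4.2,0.2],[-0.004,0.027,0.003],0.05],[[0.0,0,0.0],[0.005,0.025,0.007],0.05],[[0.0,0,0.0],[0.005,0.025,0.007],0.05],[[0.0,0,0.0],[0.005,0.025,0.006],0.05]]
[[[0.0,0,0.0],[0.005,0.025,0.007],0.05],[[0.0,0,0.0],[0.005,0.025,0.006],0.05],[[0.0,0,0.0],[0.005,0.025,0.007],0.05]]
end [0.6756 0.2903 0.2708]
```

step_arm:
  targets:
    - [[-0.1,0,0],[0.003,0,-0.017],0.05]
    - [[0,0,0],[0.006,0,-0.033],0.05]
    - [[-0.1,0.1,0],[0.008,0,-0.049],0.05]

```text
out of range: a shift must lie within [-0.0417, 0.0417]
```

step_arm:
  targets:
    - [[0,0,0],[-0.005,0.021,-0.027],0.05]
    - [[0,0,0],[-0.005,0.021,-0.027],0.05]
    - [[0,0,0],[-0.005,0.02,-0.027],0.05]
    - [[0,0,0],[-0.006,0.021,-0.027],0.05]
    - [[0,0,0],[-0.005,0.02,-0.027],0.05]

```text
time: 3.87
ee_pos: [0.5988, -0.2272, 0.1991]
orientation: [-0.028, 0.996, -0.001, -0.088]
ft_force: [0.4, -0.1, -2.2]
finger_gap: 0.0601
grasp_force: 35.0
```

The first call was refused because one shift was over the limit, so the lift went diagonally. The beaker is still held. I'll lift the rest of the way and continue.

step_arm:
  targets:
    - [[0,0,0],[0.006,0,-0.034],0.05]
    - [[0,0,0],[0.006,0,-0.034],0.05]
    - [[0,0,0],[0.006,0,-0.033],0.05]
    - [[0.1,-4.3,0.2],[-0.006,0.026,-0.002],0.05]
    - [[0.1,-4.3,0.2],[-0.006,0.026,-0.002],0.05]

```text
time: 4.28
ee_pos: [0.6104, -0.1767, 0.3049]
orientation: [-0.024, 1.0, -0.002, -0.009]
ft_force: [0.0, 1.0, -2.6]
finger_gap: 0.0601
grasp_force: 35.0
```

step_arm:
  targets:
    - [[0.1,-4.3,0.2],[-0.006,0.026,-0.002],0.05]
    - [[0.1,-4.3,0.2],[-0.006,0.026,-0.001],0.05]
    - [[0.1,-4.3,0.2],[-0.006,0.026,-0.001],0.05]
    - [[0.1,-4.3,0.2],[-0.006,0.026,-0.001],0.05]
    - [[0.1,-4.3,0.2],[-0.006,0.026,0],0.05]

```text
time: 4.7
ee_pos: [0.6311, -0.0436, 0.3109]
orientation: [-0.016, 0.984, -0.001, 0.175]
ft_force: [0.2, 0.1, -1.8]
finger_gap: 0.0596
grasp_force: 35.0
```

step_arm:
  targets:
    - [[0.1,-4.3,0.2],[-0.006,0.026,0],0.05]
    - [[0.1,-4.3,0.2],[-0.005,0.027,0.001],0.05]
    - [[0,-4.3,0.2],[-0.005,0.027,0.001],0.05]
    - [[0.1,-4.3,0.2],[-0.005,0.026,0.001],0.05]
    - [[0,-4.2,0.2],[-0.005,0.027,0.002],0.05]

```text
time: 5.12
ee_pos: [0.6526, 0.0897, 0.3172]
orientation: [-0.007, 0.935, 0.001, 0.355]
ft_force: [0.6, -1.2, -3.0]
finger_gap: 0.0598
grasp_force: 35.0
```

step_arm:
  targets:
    - [[0.1,-4.3,0.3],[-0.005,0.026,0.002],0.05]
    - [[0,-4.2,0.2],[-0.004,0.027,0.003],0.05]
    - [[0,0,0],[0,0.025,0],0.05]
    - [[0,0,0],[0,0.025,0],0.05]
    - [[0,0,0],[0,0.025,0],0.05]

```text
time: 5.53
ee_pos: [0.6609, 0.2076, 0.3176]
orientation: [-0.001, 0.911, -0.002, 0.411]
ft_force: [0.6, -0.6, -1.1]
finger_gap: 0.0599
grasp_force: 35.0
```

```bash
python3 - <<'E'
from h import *
Q=orient(.3,320);read_camera("top");read_camera("top")
s=get_state();print(s["joint_positions"].round(2),s["grasp_force"],s["finger_gap"])
plan([(peg(1,.250),Q,None)],.05)
E
```

```text
[ 0.34  0.09  1.83 -0.58  0.47 -0.82] 34.999580048024654 0.060127776286328115
from [0.6617 0.2104 0.3182] t 5.63
[[[0,-0.4,0.1],[0.009,0.027,0.014],0.05],[[-0.1,-0.5,0.1],[0.009,0.027,0.014],0.05],[[0,-0.4,0.0],[0.009,0.026,0.013],0.05]]
end [0.6746 0.2903 0.2708]
```

step_arm:
  targets:
    - [[0,-0.4,0.1],[0.009,0.027,0.014],0.05]
    - [[-0.1,-0.5,0.1],[0.009,0.027,0.014],0.05]
    - [[0,-0.4,0],[0.009,0.026,0.013],0.05]
    - [[0,0,0],[0,0,0],0.05]
    - [[0,0,0],[0,0,0],0.05]

```text
time: 6.05
ee_pos: [0.6749, 0.2868, 0.2691]
orientation: [-0.001, 0.907, -0.001, 0.421]
ft_force: [0.6, -0.4, -2.9]
finger_gap: 0.0599
grasp_force: 35.0
```

```bash
python3 - <<'E'
from h import *
Q=orient(.3,320)
s=get_state();p=s["ee_pos"];q=R.from_quat(s["orientation"]);u=np.array([C40,0,S40])
print(p,(q.inv()*Q).as_rotvec(True),s["joint_positions"].round(2))
rim=p-.068*u;bot=p+.057*u;th=np.linspace(0,2*np.pi,40)
ims=[]
for n,(cx,cy) in(("top",(205,190)),("scene",None)) if False else (("top",0),("scene",0)):
    m=camera_model(n);a=cv2.convertScaleAbs(read_camera(n)[:,:,::-1].copy(),alpha=1.5)
    a=cv2.resize(a,None,fx=4,fy=4,interpolation=cv2.INTER_CUBIC)
    for c in(rim,bot):
        for t in th:
            X=c+.03*(np.cos(t)*np.array([0,1,0])+np.sin(t)*np.array([-S40,0,C40]))
            cv2.circle(a,tuple(((proj(m,X)[0]+.5)*4).astype(int)),1,(0,0,255),-1)
    for X in pl(RK,RACK): cv2.circle(a,tuple(((proj(m,X)[0]+.5)*4).astype(int)),2,(0,255,0),-1)
    c=(proj(m,peg(1,.136))[0]*4).astype(int);ims.append(a[max(c[1]-250,0):c[1]+250,c[0]-200:c[0]+200][:500])
h=min(i.shape[0] for i in ims)
cv2.imwrite("pics/pre.png",np.hstack([i[:h] for i in ims]))
E
```

```text
[0.67487098 0.2867797  0.26909173] [-0.2800932  -0.18702687  0.01131536] [ 0.49  0.21  1.83 -0.92  0.47 -0.37]Traceback (most recent call last):
  File "<stdin>", line 7, in <module>
TypeError: cannot unpack non-iterable int object
```

The tool call worked and the picture script didn't. Joint 4 is at -0.92, close to its -1.18 limit. I'll roll the hand about the beaker's axis, which leaves the cylinder unchanged, so the tool heading lines up with the arm's azimuth.

```bash
cat >> h.py <<'E'
U=np.array([C40,0,S40])
def hang(phi,a=320,psi=.3): return R.from_rotvec(phi*np.array([C40,0,S40]),degrees=True)*orient(psi,a)
def overlay(fn,p,dr,db,side):
    rim=p-dr*U;bot=p+db*U;ims=[]
    for n in("top","scene"):
        m=camera_model(n);a=cv2.convertScaleAbs(read_camera(n)[:,:,::-1].copy(),alpha=1.5)
        a=cv2.resize(a,None,fx=4,fy=4,interpolation=cv2.INTER_CUBIC)
        for c in(rim,bot):
            for t in np.linspace(0,2*np.pi,40):
                X=c+.03*(np.cos(t)*np.array([0,1,0])+np.sin(t)*np.array([-S40,0,C40]))
                cv2.circle(a,tuple(((proj(m,X)[0]+.5)*4).astype(int)),1,(0,0,255),-1)
        for X in pl(RK,RACK): cv2.circle(a,tuple(((proj(m,X)[0]+.5)*4).astype(int)),2,(0,255,0),-1)
        c=(proj(m,peg(side,.11))[0]*4).astype(int);a=cv2.copyMakeBorder(a,250,250,200,200,0)
        ims.append(a[c[1]:c[1]+500,c[0]:c[0]+400])
    cv2.imwrite(fn,np.hstack(ims))
E
python3 - <<'E'
from h import *
plan([(peg(1,.25),hang(27),5)],.05)
E
```

```text
from [0.6749 0.2868 0.2691] t 6.05
[[[-5.4,-0.1,0.9],[0,0.001,0],0.05],[[-5.4,0,0.9],[0,0.001,0],0.05],[[-5.4,-0.1,1.0],[0,0.001,0],0.05],[[-5.3,0,0.9],[-0.001,0.0,0],0.05],[[-5.4,-0.1,1.0],[0,0.001,0],0.05]]
end [0.6751 0.2906 0.2703]
```

step_arm:
  targets:
    - [[-5.4,-0.1,0.9],[0,0.001,0],0.05]
    - [[-5.4,0,0.9],[0,0.001,0],0.05]
    - [[-5.4,-0.1,1.0],[0,0.001,0],0.05]
    - [[-5.3,0,0.9],[0,0,0],0.05]
    - [[-5.4,-0.1,1.0],[0,0.001,0],0.05]

```text
time: 6.47
ee_pos: [0.6645, 0.2919, 0.2585]
orientation: [-0.036, 0.91, 0.109, 0.399]
ft_force: [-0.3, -0.0, -1.6]
finger_gap: 0.0598
grasp_force: 35.0
```

```bash
python3 - <<'E'
from h import *
read_camera("top");read_camera("top")
s=get_state();p=s["ee_pos"];q=R.from_quat(s["orientation"])
print(p,peg(1,.25),(q.inv()*hang(27)).as_rotvec(True),s["joint_positions"].round(2),s["finger_gap"])
overlay("pics/pre.png",p,.068,.057,1)
E
```

```text
[0.66452737 0.2915208  0.25792747] [0.67500332 0.29043306 0.2706969 ] [-13.90332264  -2.78362802   2.06923097] [ 0.33  0.16  1.91 -0.07  0.22 -1.26] 0.06006266920040517
```

View pics/pre.png

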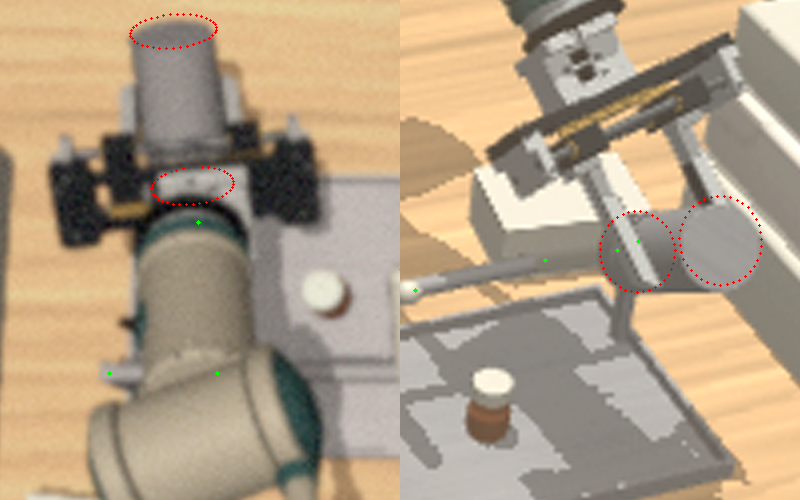

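The beaker matches the predicted rings: left panel bottom at (175,30), right panel at (720,240). The wrist is near its alignment singularity, so I'll fit the arm kinematics and pick a roll angle that is safe all the way home.

```bash
cat >> h.py <<'E'
Rz=lambda a:R.from_euler("z",a);Ry=lambda a:R.from_euler("y",a)
def fk(j,k):
    h,L2,o,L3,L4,r0=k
    A=Rz(j[0]);B=Ry(j[1]);C=Ry(j[1]+j[2]);q=A*C*Rz(j[3])*Ry(j[4])*Rz(j[5])
    return A.apply([r0,0,h]+B.apply([0,0,L2])+C.apply([o,0,L3]))+q.apply([0,0,L4]),q
E
python3 - <<'E'
from h import *
D=[([1.18098,.27654,1.50597,0,1.36072,-.121],[.1525,.5539,.2237]),([-.58,.53,1.19,-.11,1.56,-2.19],[.58166,-.34295,.19377]),
([.34,.09,1.83,-.58,.47,-.82],[.6617,.2104,.3182]),([.49,.21,1.83,-.92,.47,-.37],[.67487,.28678,.26909])]
s=get_state();D.append((s["joint_positions"],s["ee_pos"]))
q=fk(s["joint_positions"],[.3,.3,0,.3,.2,0])[1];print("orient offset",(q.inv()*R.from_quat(s["orientation"])).as_rotvec(True))
f=least_squares(lambda k:np.r_[np.ravel([fk(j,k)[0]-p for j,p in D]),.003*(k-[.3,.35,0,.35,.2,0])],[.3,.35,0,.35,.2,0]);k=f.x
print(k.round(3),np.abs(f.fun).max());np.save("k.npy",k)
off=(q.inv()*R.from_quat(s["orientation"]))
lo=np.array([-2.89,-.75,.22,-1.18,.11,-2.7]);hi=np.array([2.89,2.08,2.7,4.32,2.71,2.7])
def ik(P,Q,seed):
    def e(j):
        p,q=fk(j,k);return np.r_[(p-P)*5,(Q.inv()*q*off).as_rotvec()]
    return least_squares(e,seed)
seeds=[s["joint_positions"],np.array([.4,.2,1.9,1.5,.4,-2.5]),np.array([.4,.2,1.9,-1,.4,-.3])]
for side,ss in((1,(.25,.16,.085)),(-1,(.2,.12,.062))):
  for a in(300,310,320):
    for phi in(0,15,30,45,60):
      out=[]
      for S in ss:
        best=None
        for sd in seeds+[np.array([.4,.2,1.9,1.5,.4,0.]),np.array([.2,.2,1.9,0,.8,-1.5])]:
            r=ik(peg(side,S),hang(phi,a),sd)
            if r.cost<1e-6:
                mrg=np.minimum(r.x-lo,hi-r.x).min()
                if best is None or mrg>best[0]:best=(mrg,r.x)
        out.append(None if best is None else (best[1][3:].round(2).tolist(),round(best[0],2)))
      print(side,a,phi,out)
E
```

```text
orient offset [-1.41308321e-14 -1.05981241e-14  9.00000000e+01]
[-0.19   0.44  -0.197  0.062  0.181  0.375] 0.07420322266958115
1 300 0 [None, ([-0.51, 0.52, -0.67], np.float64(0.41)), ([-0.94, 0.33, -0.17], np.float64(0.16))]
1 300 15 [None, ([0.1, 0.32, -1.33], np.float64(0.21)), ([0.08, 0.07, -1.28], np.float64(-0.04))]
1 300 30 [None, ([1.08, 0.37, -2.39], np.float64(0.26)), ([1.77, 0.31, -3.09], np.float64(-0.39))]
1 300 45 [([0.98, 0.8, -2.26], np.float64(0.44)), ([1.52, 0.62, -2.94], np.float64(-0.24)), ([1.86, 0.63, -3.32], np.float64(-0.62))]
1 300 60 [([1.34, 0.96, -2.72], np.float64(-0.02)), ([1.65, 0.91, -3.21], np.float64(-0.51)), ([1.84, 0.94, -3.49], np.float64(-0.79))]
1 310 0 [None, ([-1.07, 0.38, -0.11], np.float64(0.11)), ([1.49, -0.36, -2.58], np.float64(-0.47))]
1 310 15 [([-0.01, 0.54, -1.26], np.float64(0.43)), ([-0.65, 0.06, -0.58], np.float64(-0.05)), ([0.41, -0.18, -1.6], np.float64(-0.29))]
1 310 30 [([0.79, 0.42, -2.06], np.float64(0.31)), ([-1.23, -0.28, -0.07], np.float64(-0.39)), ([-0.67, -0.39, -0.62], np.float64(-0.5))]
1 310 45 [([1.44, 0.61, -2.74],
[... 2279 characters left out ...]
t64(-0.99))]
-1 320 0 [([1.5, -0.2, -2.9], np.float64(-0.31)), ([0.83, -0.31, -2.18], np.float64(-0.42)), ([0.69, -0.4, -2.0], np.float64(-0.51))]
-1 320 15 [([-0.97, -0.14, -0.45], np.float64(-0.25)), ([-0.35, -0.3, -1.06], np.float64(-0.41)), ([-0.22, -0.39, -1.18], np.float64(-0.5))]
-1 320 30 [([-1.2, -0.48, -0.25], np.float64(-0.59)), ([-0.89, -0.57, -0.59], np.float64(-0.68)), ([-0.77, -0.63, -0.73], np.float64(-0.74))]
-1 320 45 [([1.9, 0.81, -3.42], np.float64(-0.72)), ([2.07, 0.89, -3.66], np.float64(-0.96)), ([-1.0, -0.94, -0.64], np.float64(-1.05))]
-1 320 60 [([1.86, 1.13, -3.48], np.float64(-0.78)), ([1.94, 1.2, -3.7], np.float64(-1.0)), ([1.98, 1.25, -3.82], np.float64(-1.12))]
```

```bash
python3 - <<'E'
import re
t=open("h.py").read();i=t.index("def fk(");t=t[:i]+'''def fk(j,k):
    h,L2,o,L3,L4,r0,d,w4,x5,y5=k
    A=Rz(j[0]);B=Ry(j[1]);C=Ry(j[1]+j[2]);D=C*Rz(j[3]);E=D*Ry(j[4]);q=A*E*Rz(j[5]+np.pi/2)
    return A.apply([r0,d,h]+B.apply([0,0,L2])+C.apply([o,0,L3])+D.apply([0,w4,0])+E.apply([x5,y5,L4])),q
DAT=[([1.18098,.27654,1.50597,0,1.36072,-.121],[.1525,.5539,.2237]),([-.58,.53,1.19,-.11,1.56,-2.19],[.58166,-.34295,.19377]),
([.34,.09,1.83,-.58,.47,-.82],[.6617,.2104,.3182]),([.49,.21,1.83,-.92,.47,-.37],[.67487,.28678,.26909])]
'''
open("h.py","w").write(t)
E
python3 - <<'E'
from h import *
s=get_state();D=DAT+[(s["joint_positions"],s["ee_pos"])]
best=None
for L2 in(.3,.4,.5):
  for h in(.15,.3,.4):
    x0=np.array([h,L2,0,L2,.2,0,0,0,0,0]);w=np.array([.005,.005,.02,.005,.005,.02,.02,.02,.02,.02])
    f=least_squares(lambda k:np.r_[np.ravel([fk(j,k)[0]-p for j,p in D]),w*(k-x0)],x0)
    if best is None or f.cost<best[0]:best=(f.cost,f.x,f.fun)
print(best[0],best[1].round(3),best[2][:15].round(3))
E
```

```text
6.5805154511299604e-06 [ 0.128  0.629  0.056  0.411  0.368  0.011  0.072 -0.001  0.003 -0.001] [-0.001  0.     0.001 -0.001 -0.002 -0.001  0.     0.    -0.001 -0.001
  0.     0.001  0.     0.001 -0.   ]
```

```bash
cat >> h.py <<'E'
K=np.array([.128,.629,.056,.411,.368,.011,.072,-.001,.003,-.001])
lo=np.array([-2.89,-.75,.22,-1.18,.11,-2.7]);hi=np.array([2.89,2.08,2.7,4.32,2.71,2.7])
def ik(P,Q,seeds):
    best=(-9,None)
    for sd in seeds:
        r=least_squares(lambda j:np.r_[(fk(j,K)[0]-P)*5,(Q.inv()*fk(j,K)[1]).as_rotvec()],sd,bounds=([-4,-1,0,-4,0,-6],[4,3,3,5,3,6]))
        if r.cost<1e-6:
            m=np.minimum(r.x-lo,hi-r.x).min()
            if m>best[0]:best=(m,r.x)
    return best
SEEDS=[[.4,.2,1.8,0,.5,-1.5],[.4,.2,1.8,1.5,.5,-2.5],[.4,.2,1.8,-1,.5,-.3],[.4,.2,1.8,2.5,.5,2.]]
E
python3 - <<'E'
from h import *
for side,ss in((1,(.25,.16,.085)),(-1,(.2,.12,.062))):
  for a in(290,300,310,320,330):
    for phi in(-15,0,15,30,45):
      o=[ik(peg(side,S),hang(phi,a),SEEDS) for S in ss]
      if all(b[0]>-.1 for b in o): print(side,a,phi,[(b[1].round(2).tolist(),round(b[0],2)) for b in o])
E
```

```text
1 290 -15 [([0.49, 0.42, 1.24, -0.39, 1.31, -0.88], np.float64(0.79)), ([0.55, 0.37, 1.48, -0.42, 1.17, -0.75], np.float64(0.76)), ([0.6, 0.34, 1.66, -0.45, 1.05, -0.63], np.float64(0.73))]
1 290 0 [([0.37, 0.34, 1.35, -0.14, 1.13, -1.16], np.float64(1.02)), ([0.42, 0.28, 1.59, -0.17, 0.96, -1.08], np.float64(0.85)), ([0.46, 0.24, 1.77, -0.21, 0.82, -0.99], np.float64(0.71))]
1 290 15 [([0.23, 0.29, 1.44, 0.19, 1.04, -1.55], np.float64(0.93)), ([0.25, 0.23, 1.68, 0.21, 0.86, -1.56], np.float64(0.75)), ([0.28, 0.2, 1.86, 0.23, 0.71, -1.57], np.float64(0.6))]
1 290 30 [([0.08, 0.31, 1.49, 0.54, 1.08, -1.96], np.float64(0.74)), ([0.09, 0.25, 1.73, 0.6, 0.92, -2.07], np.float64(0.63)), ([0.1, 0.22, 1.91, 0.68, 0.79, -2.18], np.float64(0.52))]
1 290 45 [([-0.04, 0.37, 1.5, 0.8, 1.22, -2.3], np.float64(0.4)), ([-0.05, 0.32, 1.74, 0.86, 1.09, -2.46], np.float64(0.24)), ([-0.06, 0.3, 1.93, 0.93, 0.99, -2.62], np.float64(0.08))]
1 300 -15 [([0.54, 0.37, 1.4, -0.54, 1.12, -0.74], np.float64(0.64)), ([0.61, 0.33, 1.62, -0.61, 1.0, -0.57], np.float64(0.57)), ([0.67, 0.31, 1.78, -0.67, 0.91, -0.4
[... 3434 characters left out ...]
, 1.11], np.float64(0.2)), ([0.24, 0.17, 2.43, 3.56, 0.53, 1.33], np.float64(0.27)), ([0.28, 0.24, 2.57, 3.5, 0.74, 1.44], np.float64(0.13))]
-1 330 15 [([-0.08, 0.12, 2.28, 2.3, 0.44, 2.41], np.float64(0.29)), ([-0.1, 0.17, 2.48, 2.55, 0.64, 2.1], np.float64(0.22)), ([-0.12, 0.26, 2.65, 2.67, 0.87, 1.91], np.float64(0.05))]
-1 330 30 [([-0.31, 0.2, 2.28, 1.89, 0.81, 2.69], np.float64(0.01)), ([-0.38, 0.27, 2.48, 2.03, 0.95, 2.38], np.float64(0.22)), ([-0.45, 0.39, 2.65, 2.11, 1.1, 2.1], np.float64(0.05))]
-1 330 45 [([-0.45, 0.34, 2.23, 1.71, 1.14, 2.76], np.float64(-0.06)), ([-0.53, 0.43, 2.43, 1.74, 1.22, 2.47], np.float64(0.23)), ([-0.61, 0.55, 2.57, 1.75, 1.28, 2.19], np.float64(0.13))]
```

The kinematic fit is good to 1–2 mm. It shows that a final tool angle of 290–300° is comfortable and 320° isn't. So I'll put the tall beaker back in the rest and regrip it at about 236°.

```bash
python3 - <<'E'
from h import *
O=orient(3.2,260);p=np.array([.5543,-.3355,.0755])
for a in(230,235,240): 
    for g in(grasp(-1,.057),grasp(-1,.057,.1),grasp(1,.04)): b=ik(g,orient(3.2,a),[[-.6,.5,1.2,0,1.5,-2]]);print(a,b[0].round(2),None if b[1] is None else b[1].round(2))
plan([(np.array([.67,.27,.32]),hang(13,310),2),(np.array([.62,.0,.31]),orient(1.5,280),7),(np.array([.57,-.3,.28]),O,9),(p+[0,0,.12],O,3),(p+[0,0,.015],O,4)],.05)
E
```

```text
230 0.62 [-0.47  0.86  1.06 -0.34  1.84 -2.08]
230 0.55 [-0.47  0.79  0.94 -0.36  2.01 -2.15]
230 0.8 [-0.3   0.81  1.19 -0.23  1.81 -1.9 ]
235 0.62 [-0.48  0.81  1.12 -0.3   1.75 -2.08]
235 0.56 [-0.48  0.74  1.   -0.32  1.93 -2.14]
235 0.8 [-0.31  0.76  1.25 -0.21  1.72 -1.9 ]
240 0.61 [-0.5   0.76  1.18 -0.27  1.66 -2.09]
240 0.56 [-0.5   0.69  1.05 -0.28  1.84 -2.14]
240 0.79 [-0.32  0.7   1.31 -0.18  1.62 -1.91]
from [0.6651 0.2926 0.2587] t 6.67
[[[0,3.7,0.1],[-0.024,-0.006,-0.021],0.05],[[0,3.7,0.1],[-0.023,-0.006,-0.022],0.05],[[1.7,4.3,0.3],[0.006,-0.037,-0.012],0.05],[[1.7,4.3,0.3],[0.007,-0.037,-0.011],0.05],[[1.7,4.3,0.3],[0.008,-0.037,-0.009],0.05]]
[[[1.8,4.3,0.4],[0.008,-0.038,-0.007],0.05],[[1.7,4.3,0.3],[0.008,-0.038,-0.005],0.05],[[1.8,4.3,0.4],[0.009,-0.038,-0.004],0.05],[[1.7,4.2,0.3],[0.008,-0.039,-0.002],0.05],[[0.0,2.2,-0.2],[0.007,-0.033,0.002],0.05]]
[[[0.0,2.2,-0.2],[0.007,-0.033,0.002],0.05],[[0.0,2.2,-0.2],[0.007,-0.033,0.003],0.05],[[0.0,2.2,-0.2],[0.007,-0.033,0.003],0.05],[[0.0,2.2,-0.2],[0.007,-0.033,0.003],0.05],[[0.0,2.3,-0.2],[0.007,-0.033,0.004],0.05]]
[[[0.0,2.2,-0.2],[0.007,-0.033,0.004],0.05],[[0.0,2.3,-0.1],[0.007,-0.033,0.004],0.05],[[0.0,2.2,-0.2],[0.007,-0.034,0.004],0.05],[[0.0,0.0,0.0],[0.001,-0.011,0.029],0.05],[[0.0,0.0,0.0],[0.001,-0.012,0.029],0.05]]
[[[0.0,0.0,0.0],[0.0,-0.011,0.028],0.05],[[0.0,0.0,0.0],[-0.004,0,0.026],0.05],[[0.0,0.0,0.0],[-0.005,0,0.026],0.05],[[0.0,0.0,0.0],[-0.004,0,0.026],0.05],[[0.0,0.0,0.0],[-0.005,0,0.026],0.05]]
end [ 0.5544 -0.3353  0.0903]
```

step_arm:
  targets:
    - [[0,3.7,0.1],[-0.024,-0.006,-0.021],0.05]
    - [[0,3.7,0.1],[-0.023,-0.006,-0.022],0.05]
    - [[1.7,4.3,0.3],[0.006,-0.037,-0.012],0.05]
    - [[1.7,4.3,0.3],[0.007,-0.037,-0.011],0.05]
    - [[1.7,4.3,0.3],[0.008,-0.037,-0.009],0.05]

```text
time: 7.08
ee_pos: [0.6484, 0.1544, 0.316]
orientation: [-0.03, 0.97, 0.061, 0.234]
ft_force: [0.3, -0.8, -2.6]
finger_gap: 0.0601
grasp_force: 35.0
```

step_arm:
  targets:
    - [[1.8,4.3,0.4],[0.008,-0.038,-0.007],0.05]
    - [[1.7,4.3,0.3],[0.008,-0.038,-0.005],0.05]
    - [[1.8,4.3,0.4],[0.009,-0.038,-0.004],0.05]
    - [[1.7,4.2,0.3],[0.008,-0.039,-0.002],0.05]
    - [[0,2.2,-0.2],[0.007,-0.033,0.002],0.05]

```text
time: 7.5
ee_pos: [0.6163, -0.0349, 0.3063]
orientation: [-0.014, 0.997, -0.002, 0.07]
ft_force: [1.3, -0.1, -2.3]
finger_gap: 0.06
grasp_force: 35.0
```

step_arm:
  targets:
    - [[0,2.2,-0.2],[0.007,-0.033,0.002],0.05]
    - [[0,2.2,-0.2],[0.007,-0.033,0.003],0.05]
    - [[0,2.2,-0.2],[0.007,-0.033,0.003],0.05]
    - [[0,2.2,-0.2],[0.007,-0.033,0.003],0.05]
    - [[0,2.3,-0.2],[0.007,-0.033,0.004],0.05]

```text
time: 7.92
ee_pos: [0.587, -0.201, 0.2884]
orientation: [-0.023, 0.999, -0.004, -0.028]
ft_force: [0.6, -0.5, -1.2]
finger_gap: 0.0601
grasp_force: 35.0
```

step_arm:
  targets:
    - [[0,2.2,-0.2],[0.007,-0.033,0.004],0.05]
    - [[0,2.3,-0.1],[0.007,-0.033,0.004],0.05]
    - [[0,2.2,-0.2],[0.007,-0.034,0.004],0.05]
    - [[0,0,0],[0,0,0],0.05]
    - [[0,0,0],[0,0,0],0.05]

```text
time: 8.33
ee_pos: [0.5704, -0.3015, 0.2767]
orientation: [-0.026, 0.996, -0.004, -0.087]
ft_force: [0.2, 1.3, -2.2]
finger_gap: 0.0603
grasp_force: 35.0
```

```bash
python3 - <<'E'
from h import *
O=orient(3.2,260);p=np.array([.5543,-.3355,.0755]);s=get_state();print(s["joint_positions"].round(2),s["finger_gap"])
plan([(p+[0,0,.12],O,4),(p+[0,0,.015],O,4),(p,O,2)],.05)
E
```

```text
[-0.54  0.45  1.12 -0.1   1.71 -2.17] 0.060272201275866036
from [ 0.5704 -0.3015  0.2767] t 8.33
[[[0,0.0,-0.1],[0.001,-0.008,0.021],0.05],[[0,0.0,0],[0.001,-0.008,0.021],0.05],[[-0.1,0.0,-0.1],[0.001,-0.008,0.021],0.05],[[0,0.1,0],[0.001,-0.009,0.02],0.05],[[0,0,0],[-0.005,0.0,0.026],0.05]]
[[[0,0,0],[-0.005,0.0,0.026],0.05],[[0,0,0],[-0.004,0.0,0.026],0.05],[[0,0,0],[-0.005,0.0,0.025],0.05],[[0,0,0],[-0.001,0.0,0.008],0.05],[[0,0,0],[-0.001,0.0,0.007],0.05]]
end [ 0.554  -0.3357  0.0758]
```

step_arm:
  targets:
    - [[0,0,-0.1],[0.001,-0.008,0.021],0.05]
    - [[0,0,0],[0.001,-0.008,0.021],0.05]
    - [[-0.1,0,-0.1],[0.001,-0.008,0.021],0.05]
    - [[0,0.1,0],[0.001,-0.009,0.02],0.05]
    - [[0,0,0],[-0.005,0,0.026],0.05]

```text
time: 8.75
ee_pos: [0.555, -0.3341, 0.1716]
orientation: [-0.029, 0.996, -0.004, -0.085]
ft_force: [0.1, -0.3, -2.3]
finger_gap: 0.0599
grasp_force: 35.0
```

step_arm:
  targets:
    - [[0,0,0],[-0.005,0,0.026],0.05]
    - [[0,0,0],[-0.004,0,0.026],0.05]
    - [[0,0,0],[-0.004,0,0.02],0.05]
    - [[0,0,0],[-0.001,0,0.009],0.05]
    - [[0,0,0],[-0.001,0,0.005],0.05]

```text
time: 9.17
ee_pos: [0.5543, -0.3311, 0.082]
orientation: [-0.03, 0.996, -0.001, -0.087]
ft_force: [0.2, 0.2, -1.1]
finger_gap: 0.06
grasp_force: 35.0
```

step_arm:
  targets:
    - [[0,0,0],[0,0,0.003],0.05]
    - [[0,0,0],[0,0,0.003],0.05]
    - [[0,0,0],[0,0,0],0.05]
    - [[0,0,0],[0,0,0],0.05]

```text
time: 9.5
ee_pos: [0.5542, -0.3326, 0.0779]
orientation: [-0.03, 0.996, -0.002, -0.086]
ft_force: [-0.1, -0.0, -1.7]
finger_gap: 0.0604
grasp_force: 35.0
```

step_arm:
  targets:
    - [[0,0,0],[0,-0.003,0.002],0.05]
    - [[0,0,0],[0,0,0.003],0.05]
    - [[0,0,0],[0,0,0],0.05]
    - [[0,0,0],[0,0,0],0.05]

```text
time: 9.83
ee_pos: [0.5534, -0.3361, 0.0722]
orientation: [-0.03, 0.996, -0.002, -0.086]
ft_force: [1.1, -2.1, -0.9]
finger_gap: 0.06
grasp_force: 35.0
```

step_arm:
  targets:
    - [[0,0,0],[0,0,0],0.066]
    - [[0,0,0],[0,0,0],0.072]
    - [[0,0,0],[0,0,0],0.08]
    - [[0,0,0],[0,0,0],0.092]
    - [[0,0,0],[0,0,0],0.094]

```text
time: 10.25
ee_pos: [0.5528, -0.335, 0.0718]
orientation: [-0.03, 0.996, -0.001, -0.087]
ft_force: [-0.1, 0.3, -0.5]
finger_gap: 0.0885
grasp_force: 0.0
```

```bash
python3 - <<'E'
from h import *
s=get_state();print(s["finger_gap"],s["ft_force"].round(1))
O=orient(3.2,260);g=grasp(-1,.057)
plan([(g-orient(3.2,250).apply([0,0,.08]),orient(3.2,250),3),(g-orient(3.2,236).apply([0,0,.08]),orient(3.2,236),3),(g+[0,0,.001],orient(3.2,236),4)],.094)
E
```

```text
0.08853070456610382 [-0.1  0.3 -0.5]
from [ 0.5528 -0.335   0.0718] t 10.25
[[[0.0,3.3,0.1],[-0.006,0.0,-0.026],0.094],[[0.1,3.4,0.1],[-0.004,0.0,-0.026],0.094],[[0.0,3.3,0.1],[-0.003,0.0,-0.026],0.094],[[0.0,4.7,0],[-0.006,0.0,0.001],0.094],[[0.0,4.7,0],[-0.007,0.0,0.0],0.094]]
[[[0.0,4.6,0],[-0.006,0.0,0.0],0.094],[[0.0,0.0,0],[0.0,0.0,0.02],0.094],[[0.0,0.0,0],[0.0,0.0,0.02],0.094],[[0.0,0.0,0],[0.0,0.0,0.02],0.094],[[0.0,0.0,0],[0.001,0.0,0.019],0.094]]
end [ 0.5554 -0.3349  0.071 ]
```

Rotating in place about the closing axis is enough.

step_arm:
  targets:
    - [[0,6,0],[-0.001,0,0],0.094]
    - [[0.1,6,0.1],[-0.001,0,0],0.094]
    - [[0,6,0.1],[0,0,0],0.094]
    - [[0,6,0.1],[0,0,0],0.094]
    - [[0,0,0],[0,0,0],0.094]

```text
time: 10.67
ee_pos: [0.5569, -0.3335, 0.0659]
orientation: [-0.029, 0.955, -0.007, -0.294]
ft_force: [0.7, 0.5, -2.2]
finger_gap: 0.094
grasp_force: 0.0
```

step_arm:
  targets:
    - [[0,0,0],[0,0,0],0.05]
    - [[0,0,0],[0,0,0],0.05]
    - [[0,0,0],[0,0,0],0.05]
    - [[0,0,0],[0,0,0],0.05]
    - [[0,0,0],[0,0,0],0.05]

```text
time: 11.08
ee_pos: [0.5543, -0.3356, 0.0732]
orientation: [-0.026, 0.956, -0.009, -0.291]
ft_force: [0.6, 0.9, 0.1]
finger_gap: 0.064
grasp_force: 0.0
```

step_arm:
  targets:
    - [[0,0,0],[0,0,0],0.05]
    - [[0,0,0],[0,0,0],0.05]

```text
time: 11.25
ee_pos: [0.5544, -0.3361, 0.0731]
orientation: [-0.026, 0.956, -0.01, -0.291]
ft_force: [0.0, -1.6, 4.3]
finger_gap: 0.06
grasp_force: 35.0
```

```bash
python3 - <<'E'
from h import *
s=get_state();p=s["ee_pos"];q=R.from_quat(s["orientation"]);z=q.apply([0,0,1]);print("angle",np.degrees(np.arctan2(z[2],z[0])),s["finger_gap"],s["grasp_force"],s["joint_positions"].round(2))
a=np.degrees(np.arctan2(z[2],z[0]))%360
print("d",((pl(REST,[[.06,-.075,.05]])[0]-p)@pl((0,0,REST[2]),[[C20,0,-S20]])[0]).round(4))
O=orient(3.2,a);Q=hang(5,a+60)
plan([(p+[-.004,0,.1],O,4),(np.array([.56,-.30,.28]),O,3),(np.array([.65,.10,.32]),Q,13),(peg(1,.25)+[0,0,.01],Q,6)],.05)
for S in(.25,.16,.085): b=ik(peg(1,S),Q,SEEDS);print(b[0],b[1].round(2))
E
```

```text
angle -123.85658998221486 0.059977768985825276 34.99979289248586 [-0.49  0.79  1.12 -0.3   1.74 -2.08]
d 0.0594
from [ 0.5544 -0.3361  0.0731] t 11.25
[[[0,0,0],[0.015,0,-0.02],0.05],[[0,0,0],[0.015,0,-0.02],0.05],[[-0.1,0,-0.1],[0.015,0,-0.02],0.05],[[0,0,0],[0.014,0,-0.021],0.05],[[0,0,0],[0.017,0.012,-0.032],0.05]]
[[[0,0,0],[0.017,0.012,-0.031],0.05],[[0,0,0],[0.016,0.011,-0.032],0.05],[[-0.3,-4.6,0],[-0.005,0.03,-0.007],0.05],[[-0.3,-4.6,0],[-0.006,0.03,-0.007],0.05],[[-0.3,-4.6,-0.1],[-0.007,0.031,-0.006],0.05]]
[[[-0.3,-4.6,0],[-0.007,0.03,-0.005],0.05],[[-0.3,-4.6,-0.1],[-0.007,0.031,-0.005],0.05],[[-0.3,-4.6,0],[-0.008,0.031,-0.004],0.05],[[-0.3,-4.6,0],[-0.008,0.03,-0.003],0.05],[[-0.3,-4.7,-0.1],[-0.008,0.031,-0.002],0.05]]
[[[-0.3,-4.6,0],[-0.009,0.03,-0.001],0.05],[[-0.3,-4.7,-0.1],[-0.009,0.031,-0.001],0.05],[[-0.4,-4.6,0],[-0.009,0.03,0.0],0.05],[[-0.3,-4.7,-0.1],[-0.009,0.031,0.001],0.05],[[-0.4,-4.6,0],[-0.008,0.03,0.002],0.05]]
[[[0.0,0,0],[-0.002,0.031,0.01],0.05],[[0.0,0,0],[-0.002,0.031,0.011],0.05],[[0.0,0,0],[-0.001,0.031,0.01],0.05],[[0.0,0,0],[-0.002,0.031,0.011],0.05],[[0.0,0,0],[-0.001,0.031,0.01],0.05]]
[[[0.0,0,0],[-0.002,0.031,0.011],0.05]]
end [0.6752 0.2908 0.2808]
0.8138068776539873 [ 0.34  0.27  1.49 -0.08  0.92 -1.24]
0.6450361323837651 [ 0.39  0.22  1.72 -0.13  0.76 -1.16]
0.5047668730670558 [ 0.44  0.19  1.89 -0.19  0.61 -1.05]
```

step_arm:
  targets:
    - [[0,0,0],[0.015,0,-0.02],0.05]
    - [[0,0,0],[0.015,0,-0.02],0.05]
    - [[-0.1,0,-0.1],[0.015,0,-0.02],0.05]
    - [[0,0,0],[0.014,0,-0.021],0.05]
    - [[0,0,0],[0.017,0.012,-0.032],0.05]

```text
time: 11.67
ee_pos: [0.553, -0.3243, 0.2062]
orientation: [-0.027, 0.956, -0.006, -0.293]
ft_force: [-0.1, -0.6, -2.7]
finger_gap: 0.0605
grasp_force: 35.0
```

step_arm:
  targets:
    - [[0,0,0],[0.017,0.012,-0.031],0.05]
    - [[0,0,0],[0.016,0.011,-0.032],0.05]
    - [[-0.3,-4.6,0],[-0.005,0.03,-0.007],0.05]
    - [[-0.3,-4.6,0],[-0.006,0.03,-0.007],0.05]
    - [[-0.3,-4.6,-0.1],[-0.007,0.031,-0.006],0.05]

```text
time: 12.08
ee_pos: [0.5824, -0.2064, 0.2877]
orientation: [-0.026, 0.985, 0.004, -0.172]
ft_force: [0.7, -0.8, -2.4]
finger_gap: 0.06
grasp_force: 35.0
```

step_arm:
  targets:
    - [[-0.3,-4.6,0],[-0.007,0.03,-0.005],0.05]
    - [[-0.3,-4.6,-0.1],[-0.007,0.031,-0.005],0.05]
    - [[-0.3,-4.6,0],[-0.008,0.031,-0.004],0.05]
    - [[-0.3,-4.6,0],[-0.008,0.03,-0.003],0.05]
    - [[-0.3,-4.7,-0.1],[-0.008,0.031,-0.002],0.05]

```text
time: 12.5
ee_pos: [0.615, -0.0515, 0.3035]
orientation: [-0.024, 0.999, 0.022, 0.027]
ft_force: [0.4, -0.1, -1.8]
finger_gap: 0.0603
grasp_force: 35.0
```

step_arm:
  targets:
    - [[-0.3,-4.6,0],[-0.009,0.03,-0.001],0.05]
    - [[-0.3,-4.7,-0.1],[-0.009,0.031,-0.001],0.05]
    - [[-0.4,-4.6,0],[-0.009,0.03,0],0.05]
    - [[-0.3,-4.7,-0.1],[-0.009,0.031,0.001],0.05]
    - [[-0.4,-4.6,0],[-0.008,0.03,0.002],0.05]

```text
time: 12.92
ee_pos: [0.6496, 0.1019, 0.3197]
orientation: [-0.022, 0.973, 0.042, 0.227]
ft_force: [1.4, 0.1, -2.3]
finger_gap: 0.06
grasp_force: 35.0
```

```bash
python3 - <<'E'
from h import *
read_camera("top");read_camera("top")
Q=hang(5,296);s=get_state();print(s["joint_positions"].round(2),s["finger_gap"])
plan([(peg(1,.25)+[0,0,.01],Q,6),(peg(1,.235),Q,2)],.05)
E
```

```text
[ 0.    0.12  1.57  0.11  1.   -1.66] 0.060147782856734174
from [0.6464 0.1046 0.3181] t 13.02
[[[0.1,0,0.0],[-0.002,0.03,0.011],0.05],[[0.1,0,0.0],[-0.002,0.03,0.01],0.05],[[0.1,0,0.0],[-0.003,0.03,0.01],0.05],[[0.0,0,0.0],[-0.002,0.03,0.011],0.05],[[0.1,-0.1,0.0],[-0.003,0.03,0.01],0.05]]
[[[0.0,0,0.1],[-0.002,0.031,0.011],0.05],[[0.0,0,0],[0.009,-0.001,0.006],0.05],[[0.0,0,0],[0.01,0,0.006],0.05]]
end [0.663  0.2905 0.2612]
```

step_arm:
  targets:
    - [[0.1,0,0],[-0.002,0.03,0.011],0.05]
    - [[0.1,0,0],[-0.002,0.03,0.01],0.05]
    - [[0.1,0,0],[-0.003,0.03,0.01],0.05]
    - [[0,0,0],[-0.002,0.03,0.011],0.05]
    - [[0.1,-0.1,0],[-0.003,0.03,0.01],0.05]

```text
time: 13.43
ee_pos: [0.6743, 0.255, 0.2868]
orientation: [-0.021, 0.973, 0.037, 0.225]
ft_force: [0.2, -0.0, -1.6]
finger_gap: 0.0598
grasp_force: 35.0
```

step_arm:
  targets:
    - [[0,0,0.1],[-0.002,0.031,0.011],0.05]
    - [[0,0,0],[0.009,-0.001,0.006],0.05]
    - [[0,0,0],[0.01,0,0.006],0.05]
    - [[0,0,0],[0,0,0],0.05]
    - [[0,0,0],[0,0,0],0.05]

```text
time: 13.85
ee_pos: [0.6674, 0.2854, 0.2606]
orientation: [-0.02, 0.974, 0.037, 0.225]
ft_force: [-0.1, -0.8, -0.8]
finger_gap: 0.06
grasp_force: 35.0
```

```bash
python3 - <<'E'
from h import *
s=get_state();p=s["ee_pos"];q=R.from_quat(s["orientation"])
print(p,peg(1,.235),(q.inv()*hang(5,296)).as_rotvec(True),s["joint_positions"].round(2),s["finger_gap"])
overlay("pics/pre2.png",p,.066,.059,1)
plan([(peg(1,.16),hang(5,296),4),(peg(1,.09),hang(5,296),6)],.05)
E
```

```text
[0.66738594 0.28538475 0.26060287] [0.66351282 0.29037101 0.26105509] [-0.29896405 -0.01570054 -0.16057845] [ 0.34  0.26  1.53 -0.09  0.9  -1.23] 0.06004240376812087
from [0.6688 0.2854 0.2627] t 13.95
[[[-0.1,0.1,-0.1],[0.02,0.001,0.004],0.05],[[0,0.0,0],[0.019,0.001,0.005],0.05],[[-0.1,0.1,-0.1],[0.02,0.002,0.004],0.05],[[0,0.0,0],[0.019,0.001,0.005],0.05],[[0,0.0,0],[0.011,0.0,0.003],0.05]]
[[[0,0.0,0],[0.011,0.0,0.003],0.05],[[0,0.0,0],[0.012,0.0,0.003],0.05],[[0,0.0,0],[0.011,0.0,0.002],0.05],[[0,0.0,0],[0.012,0.0,0.003],0.05],[[0,0.0,0],[0.011,0.0,0.002],0.05]]
end [0.5523 0.2897 0.1683]
```

View pics/pre2.png

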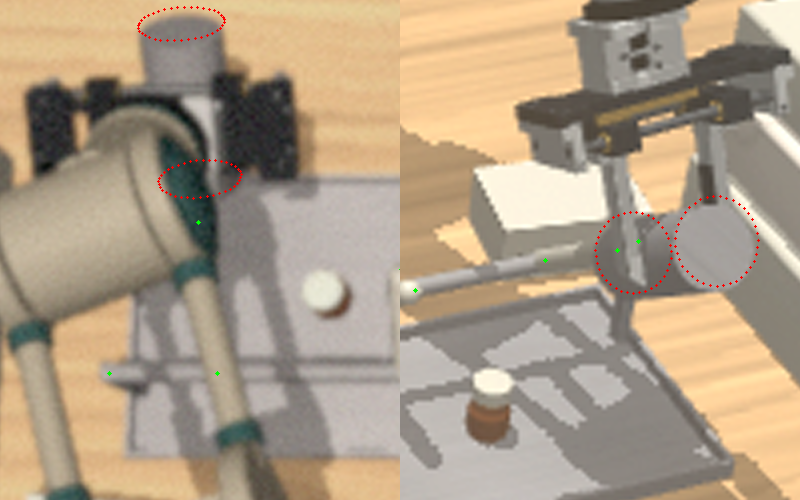

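The beaker's bottom at (180,15) on the left and (717,240) on the right agrees with the rings to about 3 mm. I'll insert along the peg.

step_arm:
  targets:
    - [[-0.1,0.1,-0.1],[0.02,0.001,0.004],0.05]
    - [[0,0,0],[0.019,0.001,0.005],0.05]
    - [[-0.1,0.1,-0.1],[0.02,0.002,0.004],0.05]
    - [[0,0,0],[0.019,0.001,0.005],0.05]
    - [[0,0,0],[0.011,0,0.003],0.05]

```text
time: 14.37
ee_pos: [0.5956, 0.2897, 0.2038]
orientation: [-0.022, 0.974, 0.039, 0.224]
ft_force: [-0.6, -0.0, -1.3]
finger_gap: 0.0602
grasp_force: 35.0
```

step_arm:
  targets:
    - [[0,0,0],[0.011,0,0.003],0.05]
    - [[0,0,0],[0.012,0,0.003],0.05]
    - [[0,0,0],[0.011,0,0.002],0.05]
    - [[0,0,0],[0.006,0,0.002],0.05]
    - [[0,0,0],[0,0,0],0.05]

```text
time: 14.78
ee_pos: [0.5647, 0.2896, 0.1774]
orientation: [-0.022, 0.974, 0.039, 0.224]
ft_force: [-1.2, -0.0, -1.8]
finger_gap: 0.0595
grasp_force: 35.0
```

```bash
python3 - <<'E'
from h import *
s=get_state();p=s["ee_pos"];d=p-peg(1,0);print(p,"s",d@U,"off",d-(d@U)*U,s["ft_force"].round(1),s["joint_positions"].round(2))
plan([(peg(1,.085),hang(5,296),2),(peg(1,.079),hang(5,296),3)],.05)
E
```

```text
[0.56466247 0.28962075 0.1774386 ] s 0.10552658011059515 off [ 0.00032941  0.00022184 -0.00039258] [-1.2 -0.  -1.8] [ 0.42  0.2   1.84 -0.16  0.66 -1.09]
from [0.5647 0.2896 0.1774] t 14.78
[[[0,-0.1,0.0],[0.01,0.0,0.002],0.05],[[-0.1,0,0.0],[0.01,0.0,0.003],0.05],[[0.0,0,0.0],[0.002,0.0,0.0],0.05],[[0.0,0,0.0],[0.002,0.0,0.0],0.05],[[0.0,0,0.0],[0.002,0.0,0.001],0.05]]
end [0.5439 0.2895 0.1607]
```

step_arm:
  targets:
    - [[0,0,0],[0.006,0,0.001],0.05]
    - [[0,0,0],[0.005,0,0.001],0.05]
    - [[0,0,0],[0.003,0,0.001],0.05]
    - [[0,0,0],[0,0,0],0.05]
    - [[0,0,0],[0,0,0],0.05]

```text
time: 15.2
ee_pos: [0.5543, 0.2902, 0.169]
orientation: [-0.023, 0.973, 0.039, 0.225]
ft_force: [0.7, -0.3, -1.7]
finger_gap: 0.0604
grasp_force: 35.0
```

```bash
python3 - <<'E'
from h import *
s=get_state();p=s["ee_pos"];d=p-peg(1,0);print(p,"s",d@U,"off",d-(d@U)*U,s["ft_force"].round(1))
E
```

```text
[0.55431314 0.29023856 0.16902173] s 0.0921882753704119 off [ 0.00019782  0.00083965 -0.00023575] [ 0.7 -0.3 -1.7]
```

step_arm:
  targets:
    - [[0,0,0],[0.002,0,0.004],0.05]
    - [[0,0,0],[0.002,0,0.004],0.05]
    - [[0,0,0],[0.002,0,0.003],0.05]
    - [[0,0,0],[0,0,0],0.05]
    - [[0,0,0],[0,0,0],0.05]

```text
time: 15.62
ee_pos: [0.5574, 0.2923, 0.1596]
orientation: [-0.023, 0.972, 0.041, 0.229]
ft_force: [5.8, 0.3, 4.3]
finger_gap: 0.0599
grasp_force: 35.0
```

step_arm:
  targets:
    - [[0,0,0],[0.002,0,0],0.05]
    - [[0,0,0],[0.002,0,0],0.05]
    - [[0,0,0],[0,0,0],0.05]
    - [[0,0,0],[0,0,0],0.05]

```text
time: 15.95
ee_pos: [0.5564, 0.2924, 0.16]
orientation: [-0.023, 0.972, 0.041, 0.232]
ft_force: [9.6, -2.4, 6.4]
finger_gap: 0.06
grasp_force: 35.0
```

```bash
python3 - <<'E'
from h import *
s=get_state();p=s["ee_pos"];d=p-peg(1,0);print(p,"s",d@U,"off",d-(d@U)*U,s["ft_force"].round(1))
E
```

```text
[0.55644106 0.29242442 0.16000312] s 0.08802130432818635 off [ 0.00551782  0.00302551 -0.00657589] [ 9.6 -2.4  6.4]
```

There's about 11 N along the peg axis at s = 0.088, so the bottom is on the tip. Release and retreat.

step_arm:
  targets:
    - [[0,0,0],[-0.002,0,0],0.05]
    - [[0,0,0],[0,0,0],0.066]
    - [[0,0,0],[0,0,0],0.075]
    - [[0,0,0],[0,0,0],0.094]
    - [[0,0,0],[0,0,0],0.094]

```text
time: 16.37
ee_pos: [0.5505, 0.2905, 0.1543]
orientation: [-0.023, 0.974, 0.039, 0.223]
ft_force: [-0.7, 0.4, 0.5]
finger_gap: 0.0829
grasp_force: 0.0
```

step_arm:
  targets:
    - [[0,0,0],[0,0,0],0.094]
    - [[0,0,0],[0,0,-0.02],0.094]
    - [[0,0,0],[0,0,-0.035],0.094]
    - [[0,0,0],[0,0,-0.04],0.094]
    - [[0,0,0],[0,0,-0.04],0.094]

```text
time: 16.78
ee_pos: [0.4915, 0.2788, 0.2764]
orientation: [-0.023, 0.974, 0.038, 0.223]
ft_force: [1.0, -0.2, -0.4]
finger_gap: 0.0936
grasp_force: 0.0
```

```bash
python3 - <<'E'
from h import *
G=grasp(1,.038);O=orient(3.2,236)
print(G)
plan([(np.array([.5,.05,.31]),orient(1,280),7),(np.array([.56,-.15,.27]),orient(3.2,250),6),(G-O.apply([0,0,.10]),O,5)],.094)
E
```

```text
[ 0.56512041 -0.18377497  0.06299677]
from [0.4915 0.2788 0.2764] t 16.78
[[[0.6,2.3,0.2],[-0.002,-0.032,-0.007],0.094],[[0.6,2.3,0.2],[-0.002,-0.032,-0.006],0.094],[[0.6,2.2,0.2],[-0.002,-0.033,-0.006],0.094],[[0.6,2.3,0.2],[-0.002,-0.033,-0.006],0.094],[[0.6,2.2,0.2],[-0.002,-0.032,-0.005],0.094]]
[[[0.7,2.3,0.1],[-0.002,-0.033,-0.005],0.094],[[0.6,2.2,0.2],[-0.001,-0.032,-0.005],0.094],[[0.0,5.0,-0.4],[-0.008,-0.034,0.008],0.094],[[0.0,5.0,-0.4],[-0.009,-0.034,0.007],0.094],[[0.1,5.0,-0.4],[-0.009,-0.033,0.007],0.094]]
[[[0.0,5.0,-0.3],[-0.009,-0.034,0.006],0.094],[[0.1,5.0,-0.4],[-0.01,-0.034,0.005],0.094],[[0.0,5.0,-0.3],[-0.01,-0.033,0.004],0.094],[[0.0,2.8,0],[-0.02,-0.007,0.019],0.094],[[0.0,2.8,0],[-0.02,-0.007,0.018],0.094]]
[[[0.0,2.8,0],[-0.021,-0.007,0.018],0.094],[[0.0,2.8,0],[-0.022,-0.007,0.016],0.094],[[0.0,2.8,0],[-0.023,-0.006,0.015],0.094]]
end [ 0.6207 -0.1804  0.1464]
```

step_arm:
  targets:
    - [[0.6,2.3,0.2],[-0.002,-0.032,-0.007],0.094]
    - [[0.6,2.3,0.2],[-0.002,-0.032,-0.006],0.094]
    - [[0.6,2.2,0.2],[-0.002,-0.033,-0.006],0.094]
    - [[0.6,2.3,0.2],[-0.002,-0.033,-0.006],0.094]
    - [[0.6,2.2,0.2],[-0.002,-0.032,-0.005],0.094]

```text
time: 17.2
ee_pos: [0.4981, 0.1148, 0.3005]
orientation: [-0.012, 0.992, 0.013, 0.127]
ft_force: [0.2, 0.3, 0.4]
finger_gap: 0.0942
grasp_force: 0.0
```

step_arm:
  targets:
    - [[0.7,2.3,0.1],[-0.002,-0.033,-0.005],0.094]
    - [[0.6,2.2,0.2],[-0.001,-0.032,-0.005],0.094]
    - [[0,5,-0.4],[-0.008,-0.034,0.008],0.094]
    - [[0,5,-0.4],[-0.009,-0.034,0.007],0.094]
    - [[0.1,5,-0.4],[-0.009,-0.033,0.007],0.094]

```text
time: 17.62
ee_pos: [0.5314, -0.0512, 0.2905]
orientation: [-0.019, 0.999, -0.001, -0.043]
ft_force: [0.5, 0.6, 0.1]
finger_gap: 0.0939
grasp_force: 0.0
```

step_arm:
  targets:
    - [[0,5,-0.3],[-0.009,-0.034,0.006],0.094]
    - [[0.1,5,-0.4],[-0.01,-0.034,0.005],0.094]
    - [[0,5,-0.3],[-0.01,-0.033,0.004],0.094]
    - [[0,2.8,0],[-0.02,-0.007,0.019],0.094]
    - [[0,2.8,0],[-0.02,-0.007,0.018],0.094]

```text
time: 18.03
ee_pos: [0.5879, -0.1639, 0.2195]
orientation: [-0.026, 0.975, -0.006, -0.22]
ft_force: [-0.6, -0.1, 0.4]
finger_gap: 0.0942
grasp_force: 0.0
```

step_arm:
  targets:
    - [[0,2.8,0],[-0.021,-0.007,0.018],0.094]
    - [[0,2.8,0],[-0.022,-0.007,0.016],0.094]
    - [[0,2.8,0],[-0.023,-0.006,0.015],0.094]
    - [[0,0,0],[0,0,0],0.094]
    - [[0,0,0],[0,0,0],0.094]

```text
time: 18.45
ee_pos: [0.622, -0.1792, 0.1421]
orientation: [-0.027, 0.955, -0.006, -0.294]
ft_force: [0.0, -0.5, 1.1]
finger_gap: 0.0942
grasp_force: 0.0
```

```bash
python3 - <<'E'
from h import *
read_camera("wrist")
s=get_state();m=camera_model("wrist");a=read_camera("wrist")
g=cv2.GaussianBlur(cv2.cvtColor(a,cv2.COLOR_RGB2GRAY),(1,5),0).astype(float)
for d in (.02,.038,.06):
    c=np.array([.06-d*C20,.075,.05+d*S20])
    l,r,ct=proj(m,pl(REST,[c+[0,.03,0],c-[0,.03,0],c]),True)
    row=int(ct[1]);x0=int(ct[0])-60
    print(d,row,l[0].round(1),r[0].round(1),"x0",x0,g[row,x0:x0+120:3].astype(int).tolist())
O=orient(3.2,236);plan([(grasp(1,.038,.002),O,5)],.094)
# tall in top/scene: hung overlay, sag 17mm
n=np.array([-S40,0,C40]);overlay("pics/hung.png",peg(1,.140)-.016*n,.125,0,1)
cv2.imwrite("pics/w3.png",a[:,:,::-1])
E
```

```text
0.02 222 353.6 285.1 x0 259 [132, 132, 132, 132, 131, 132, 132, 132, 132, 84, 98, 101, 109, 113, 117, 120, 120, 124, 129, 134, 131, 130, 121, 120, 119, 114, 108, 104, 97, 91, 81, 74, 137, 137, 101, 142, 142, 143, 143, 144]
0.038 202 353.8 285.1 x0 259 [127, 127, 127, 126, 126, 127, 126, 126, 127, 83, 97, 101, 109, 113, 117, 119, 120, 126, 131, 134, 132, 130, 121, 119, 119, 114, 108, 104, 99, 92, 82, 77, 126, 135, 136, 144, 144, 145, 144, 145]
0.06 176 353.8 285.2 x0 259 [128, 128, 128, 128, 128, 128, 128, 128, 128, 81, 96, 100, 108, 112, 116, 119, 121, 126, 134, 136, 135, 133, 123, 121, 120, 114, 109, 106, 99, 94, 84, 96, 133, 126, 147, 147, 147, 147, 146, 146]
from [ 0.6224 -0.1795  0.1482] t 18.55
[[[0.0,0.1,0],[0.0,0,0.02],0.094],[[0.0,0.0,0],[0.0,0,0.02],0.094],[[0.0,0.1,0],[0.0,0,0.02],0.094],[[0.0,0.0,0],[0.001,-0.001,0.021],0.094],[[0.1,0.1,0],[0.0,0,0.02],0.094]]
end [ 0.5655 -0.1836  0.0649]
```

View pics/hung.png

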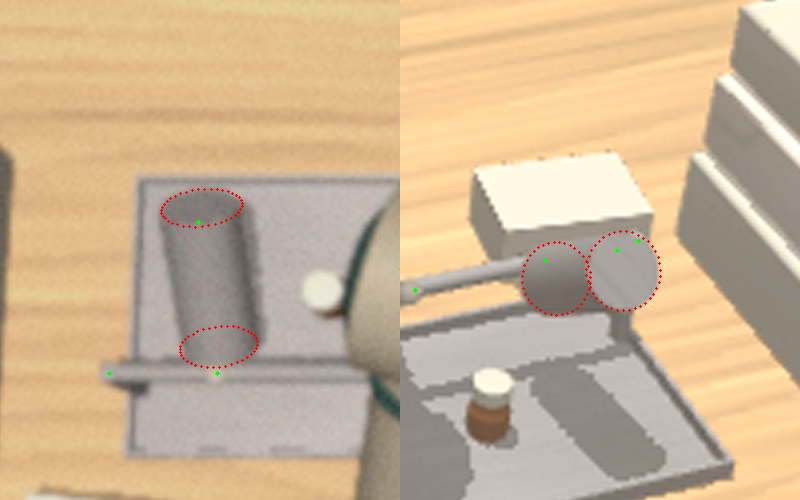

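The tall beaker is fully home: its bottom matches the ring at (202,208) on the left and (623,270) on the right. The short beaker is where predicted, so I'll descend and grip it.

step_arm:
  targets:
    - [[0,0,0],[0,0,0.02],0.094]
    - [[0,0,0],[0,0,0.025],0.094]
    - [[0,0,0],[0,0,0.025],0.094]
    - [[0,0,0],[0.001,-0.001,0.02],0.094]
    - [[0,0,0],[0,0,0.01],0.094]

```text
time: 19.07
ee_pos: [0.5644, -0.1836, 0.0659]
orientation: [-0.026, 0.957, -0.008, -0.29]
ft_force: [0.1, 0.2, 0.2]
finger_gap: 0.0935
grasp_force: 0.0
```

step_arm:
  targets:
    - [[0,0,0],[0,0,0],0.094]
    - [[0,0,0],[0,0,0],0.05]
    - [[0,0,0],[0,0,0],0.05]
    - [[0,0,0],[0,0,0],0.05]
    - [[0,0,0],[0,0,0],0.05]

```text
time: 19.48
ee_pos: [0.5675, -0.1839, 0.0648]
orientation: [-0.027, 0.957, -0.008, -0.29]
ft_force: [-1.1, 0.3, -0.2]
finger_gap: 0.0709
grasp_force: 0.0
```

step_arm:
  targets:
    - [[0,0,0],[0,0,0],0.05]
    - [[0,0,0],[0,0,0],0.05]
    - [[0,0,0],[0,0,0],0.05]

```text
time: 19.73
ee_pos: [0.5672, -0.185, 0.0643]
orientation: [-0.027, 0.957, -0.009, -0.29]
ft_force: [2.4, -4.0, 2.7]
finger_gap: 0.06
grasp_force: 35.0
```

```bash
python3 - <<'E'
from h import *
s=get_state();p=s["ee_pos"];q=R.from_quat(s["orientation"]);z=q.apply([0,0,1])
a=np.degrees(np.arctan2(z[2],z[0]))%360;print("angle",a,s["finger_gap"],s["grasp_force"])
print("d",((pl(REST,[[.06,.075,.05]])[0]-p)@pl((0,0,REST[2]),[[C20,0,-S20]])[0]).round(4))
O=orient(3.2,a);Q=hang(0,a+60)
for S in(.21,.16,.062): b=ik(peg(-1,S),Q,SEEDS);print(b[0],b[1].round(2))
plan([(p+[-.004,0,.1],O,4),(np.array([.58,-.16,.26]),O,3),(np.array([.655,.0,.30]),Q,10),(peg(-1,.21),Q,6)],.05)
E
```

```text
angle 236.32748527176523 0.059996061015259686 35.00065891072154
d 0.0365
0.7166116697783246 [ 0.14  0.18  1.68 -0.08  0.83 -1.39]
0.62237618772294 [ 0.15  0.15  1.81 -0.1   0.73 -1.36]
0.43051813279912776 [ 0.18  0.11  2.05 -0.15  0.54 -1.28]
from [ 0.5672 -0.185   0.0643] t 19.73
[[[0,0,0],[0.015,0.0,-0.02],0.05],[[0,0,0],[0.015,0.0,-0.02],0.05],[[0,0,0],[0.014,0.0,-0.02],0.05],[[-0.1,0,0],[0.015,0.0,-0.021],0.05],[[0.0,0,0],[0.013,0.008,-0.03],0.05]]
[[[0.0,0,0],[0.012,0.008,-0.03],0.05],[[0.0,0,0],[0.013,0.008,-0.03],0.05],[[0,-6.0,0.3],[-0.005,0.016,-0.008],0.05],[[0,-6.0,0.3],[-0.005,0.016,-0.007],0.05],[[0,-6.0,0.3],[-0.006,0.016,-0.007],0.05]]
[[[0,-6.0,0.3],[-0.007,0.015,-0.006],0.05],[[0,-6.0,0.3],[-0.007,0.016,-0.005],0.05],[[0,-6.0,0.3],[-0.008,0.016,-0.005],0.05],[[0,-6.0,0.3],[-0.008,0.016,-0.004],0.05],[[-0.1,-6.0,0.3],[-0.008,0.015,-0.003],0.05]]
[[[0,-6.0,0.3],[-0.009,0.016,-0.002],0.05],[[-0.1,-6.0,0.4],[-0.009,0.015,-0.001],0.05],[[0.0,0,0],[0.006,0.023,0.008],0.05],[[0.0,0,0],[0.005,0.024,0.007],0.05],[[0.0,0,0],[0.006,0.023,0.008],0.05]]
[[[0.0,0,0],[0.005,0.024,0.007],0.05],[[0.0,0,0],[0.006,0.023,0.008],0.05],[[0.0,0,0],[0.005,0.024,0.007],0.05]]
end [0.645  0.1407 0.2454]
```

step_arm:
  targets:
    - [[0,0,0],[0.015,0,-0.02],0.05]
    - [[0,0,0],[0.015,0,-0.02],0.05]
    - [[0,0,0],[0.014,0,-0.02],0.05]
    - [[-0.1,0,0],[0.015,0,-0.021],0.05]
    - [[0,0,0],[0.013,0.008,-0.03],0.05]

```text
time: 20.15
ee_pos: [0.5664, -0.1762, 0.196]
orientation: [-0.026, 0.956, -0.006, -0.293]
ft_force: [0.0, 0.4, -1.3]
finger_gap: 0.0597
grasp_force: 35.0
```

step_arm:
  targets:
    - [[0,0,0],[0.012,0.008,-0.03],0.05]
    - [[0,0,0],[0.013,0.008,-0.03],0.05]
    - [[0,-6,0.3],[-0.005,0.016,-0.008],0.05]
    - [[0,-6,0.3],[-0.005,0.016,-0.007],0.05]
    - [[0,-6,0.3],[-0.006,0.016,-0.007],0.05]

```text
time: 20.57
ee_pos: [0.6029, -0.1089, 0.2719]
orientation: [-0.02, 0.991, -0.004, -0.135]
ft_force: [-0.7, 0.2, -0.8]
finger_gap: 0.0602
grasp_force: 35.0
```

step_arm:
  targets:
    - [[0,-6,0.3],[-0.007,0.015,-0.006],0.05]
    - [[0,-6,0.3],[-0.007,0.016,-0.005],0.05]
    - [[0,-6,0.3],[-0.008,0.016,-0.005],0.05]
    - [[0,-6,0.3],[-0.008,0.016,-0.004],0.05]
    - [[-0.1,-6,0.3],[-0.008,0.015,-0.003],0.05]

```text
time: 20.98
ee_pos: [0.6389, -0.0294, 0.2928]
orientation: [-0.007, 0.992, 0.0, 0.126]
ft_force: [0.2, 0.3, -1.6]
finger_gap: 0.0602
grasp_force: 35.0
```

step_arm:
  targets:
    - [[0,-6,0.3],[-0.009,0.016,-0.002],0.05]
    - [[-0.1,-6,0.4],[-0.009,0.015,-0.001],0.05]
    - [[0,0,0],[0.006,0.023,0.008],0.05]
    - [[0,0,0],[0.005,0.024,0.007],0.05]
    - [[0,0,0],[0.006,0.023,0.008],0.05]

```text
time: 21.4
ee_pos: [0.648, 0.0716, 0.2717]
orientation: [-0.001, 0.974, 0.003, 0.226]
ft_force: [0.7, -0.0, -1.0]
finger_gap: 0.0603
grasp_force: 35.0
```

step_arm:
  targets:
    - [[0,0,0],[0.005,0.024,0.007],0.05]
    - [[0,0,0],[0.006,0.023,0.008],0.05]
    - [[0,0,0],[0.005,0.024,0.007],0.05]
    - [[0,0,0],[0,0,0],0.05]
    - [[0,0,0],[0,0,0],0.05]

```text
time: 21.82
ee_pos: [0.6433, 0.1427, 0.2441]
orientation: [-0.003, 0.974, 0.002, 0.225]
ft_force: [0.1, 0.8, -0.4]
finger_gap: 0.0602
grasp_force: 35.0
```

```bash
python3 - <<'E'
from h import *
read_camera("top")
s=get_state();p=s["ee_pos"];q=R.from_quat(s["orientation"]);Q=hang(0,296.3)
print(s["finger_gap"],s["joint_positions"].round(2),(q.inv()*Q).as_rotvec(True))
plan([(peg(-1,.16),Q,3),(peg(-1,.085),Q,6)],.05)
E
```

```text
0.05965390774268306 [ 0.14  0.18  1.69 -0.08  0.83 -1.39] [ 0.15233444 -0.22029078 -0.09013093]
from [0.644  0.1417 0.245 ] t 21.87
[[[0.1,-0.1,0],[0.016,-0.001,0.004],0.05],[[0.0,-0.1,0],[0.016,0,0.004],0.05],[[0.1,0,-0.1],[0.016,-0.001,0.004],0.05],[[0,0,0.0],[0.012,0.0,0.003],0.05],[[0,0,0.0],[0.012,0.0,0.003],0.05]]
[[[0,0,0.0],[0.012,0.0,0.003],0.05],[[0,0,0.0],[0.012,0.0,0.003],0.05],[[0,0,0.0],[0.012,0.0,0.003],0.05],[[0,0,0.0],[0.012,0.0,0.003],0.05]]
end [0.5497 0.1393 0.1651]
```

step_arm:
  targets:
    - [[0.1,-0.1,0],[0.016,-0.001,0.004],0.05]
    - [[0,-0.1,0],[0.016,0,0.004],0.05]
    - [[0.1,0,-0.1],[0.016,-0.001,0.004],0.05]
    - [[0,0,0],[0.012,0,0.003],0.05]
    - [[0,0,0],[0.012,0,0.003],0.05]

```text
time: 22.28
ee_pos: [0.5877, 0.1378, 0.1976]
orientation: [-0.001, 0.974, -0.0, 0.228]
ft_force: [0.1, -0.1, -0.2]
finger_gap: 0.0603
grasp_force: 35.0
```

step_arm:
  targets:
    - [[0,0,0],[0.012,0,0.003],0.05]
    - [[0,0,0],[0.012,0,0.003],0.05]
    - [[0,0,0],[0.012,0,0.003],0.05]
    - [[0,0,0],[0.008,0,0.002],0.05]
    - [[0,0,0],[0,0,0],0.05]

```text
time: 22.7
ee_pos: [0.5516, 0.1379, 0.167]
orientation: [-0.001, 0.974, -0.0, 0.227]
ft_force: [0.1, 0.4, -0.9]
finger_gap: 0.0602
grasp_force: 35.0
```

```bash
python3 - <<'E'
from h import *
s=get_state();p=s["ee_pos"];d=p-peg(-1,0);print(p,"s",d@U,"off",d-(d@U)*U,s["ft_force"].round(1),s["joint_positions"].round(2))
plan([(peg(-1,.075),hang(0,296.3),3)],.05)
E
```

```text
[0.55162861 0.13787584 0.16701103] s 0.08821886130853829 off [-0.00025596 -0.00152525  0.00030504] [ 0.1  0.4 -0.9] [ 0.17  0.11  1.98 -0.13  0.6  -1.31]
from [0.5516 0.1379 0.167 ] t 22.7
[[[0,0,0],[0.004,0.001,0.001],0.05],[[-0.1,0,-0.1],[0.004,0.0,0.001],0.05],[[0,-0.1,0],[0.005,0.001,0.002],0.05]]
end [0.5417 0.1398 0.1577]
```

step_arm:
  targets:
    - [[0,0,0],[0.004,0.001,0.001],0.05]
    - [[0,0,0],[0.004,0,0.001],0.05]
    - [[0,0,0],[0.004,0.001,0.003],0.05]
    - [[0,0,0],[0.002,0,0.004],0.05]
    - [[0,0,0],[0.002,0,0.004],0.05]

```text
time: 23.12
ee_pos: [0.5453, 0.1412, 0.1493]
orientation: [-0.002, 0.974, 0.0, 0.228]
ft_force: [-0.5, -0.3, -0.9]
finger_gap: 0.0597
grasp_force: 35.0
```

step_arm:
  targets:
    - [[0,0,0],[0.002,0,0],0.05]
    - [[0,0,0],[0.002,0,0],0.05]
    - [[0,0,0],[0,0,0],0.05]
    - [[0,0,0],[0,0,0],0.05]

```text
time: 23.45
ee_pos: [0.5426, 0.1413, 0.1485]
orientation: [-0.002, 0.973, 0.0, 0.229]
ft_force: [3.3, 0.6, -0.7]
finger_gap: 0.0603
grasp_force: 35.0
```

```bash
python3 - <<'E'
from h import *
s=get_state();p=s["ee_pos"];d=p-peg(-1,0);print(p,"s",d@U,"off",d-(d@U)*U,s["ft_force"].round(1))
E
```

```text
[0.54261627 0.14129745 0.14851592] s 0.06942658441321549 off [ 0.00512743  0.00189636 -0.00611063] [ 3.3  0.6 -0.7]
```

Contact is just starting; one more push of a few mm.

step_arm:
  targets:
    - [[0,0,0],[0.002,0,0],0.05]
    - [[0,0,0],[0.002,0,0],0.05]
    - [[0,0,0],[0.001,0,0],0.05]
    - [[0,0,0],[0,0,0],0.05]

```text
time: 23.78
ee_pos: [0.5416, 0.1414, 0.1489]
orientation: [-0.002, 0.972, 0.001, 0.233]
ft_force: [8.6, -2.3, 0.7]
finger_gap: 0.0602
grasp_force: 35.0
```

```bash
python3 - <<'E'
from h import *
s=get_state();p=s["ee_pos"];d=p-peg(-1,0);print(p,"s",d@U,"off",d-(d@U)*U,s["ft_force"].round(1))
E
```

```text
[0.54162178 0.14139658 0.14893286] s 0.06893276106734836 off [ 0.00451122  0.00199548 -0.00537626] [ 8.6 -2.3  0.7]
```

Home (it no longer advances, with 8.6 N of push). Back off slightly, release, retreat.

step_arm:
  targets:
    - [[0,0,0],[-0.003,0,0],0.05]
    - [[0,0,0],[0,0,0],0.066]
    - [[0,0,0],[0,0,0],0.075]
    - [[0,0,0],[0,0,0],0.094]
    - [[0,0,0],[0,0,0],0.094]

```text
time: 24.2
ee_pos: [0.5385, 0.1409, 0.1461]
orientation: [-0.002, 0.974, 0.0, 0.227]
ft_force: [-0.3, 0.4, -0.3]
finger_gap: 0.0824
grasp_force: 0.0
```

step_arm:
  targets:
    - [[0,0,0],[0,0,0],0.094]
    - [[0,0,0],[0,0,-0.02],0.094]
    - [[0,0,0],[0,0,-0.035],0.094]
    - [[0,0,0],[0,0,-0.04],0.094]
    - [[0,0,0],[0,0,-0.04],0.094]

```text
time: 24.62
ee_pos: [0.478, 0.1407, 0.2679]
orientation: [-0.002, 0.974, -0.0, 0.227]
ft_force: [1.6, 0.6, 0.6]
finger_gap: 0.0939
grasp_force: 0.0
```

step_arm:
  targets:
    - [[0,0,0],[0,-0.04,0],0.094]
    - [[0,0,0],[0,-0.04,0],0.094]
    - [[0,0,0],[0,-0.04,0],0.094]
    - [[0,0,0],[0,-0.04,0],0.094]
    - [[0,0,0],[0,-0.04,0],0.094]

```text
time: 25.03
ee_pos: [0.4797, -0.0601, 0.2683]
orientation: [-0.003, 0.973, 0.0, 0.229]
ft_force: [1.3, -0.2, 0.3]
finger_gap: 0.094
grasp_force: 0.0
```

```bash
python3 - <<'E'
from h import *
n=np.array([-S40,0,C40]);read_camera("top");overlay("pics/hung2.png",peg(-1,.100)-.016*n,.085,0,-1)
print(get_state()["time"])
E
```

```text
25.1833
```

View pics/hung2.png

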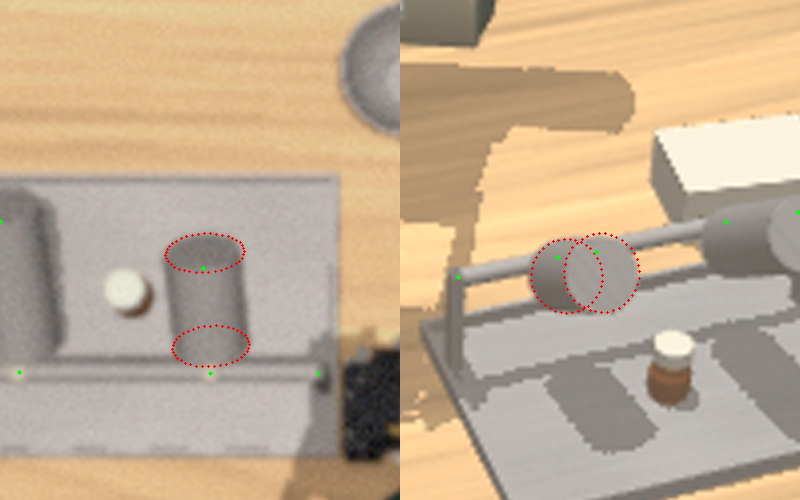

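Both beakers hang fully home. The short one matches its rings at (205,252) and (602,272), and the jar hasn't moved. Handing in.

```bash
python3 -c "
from station import *
print(hand_in())"
```

```text
the job is handed in; nothing more can be done
None
```

I handed the job in at about 25 s of the 51 s limit, with the tall beaker on the long peg and the short beaker on the short peg; both look fully home in the camera overlays, but `hand_in` returned no verdict.

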